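# Shut the soap dish into its bay of the bath caddy

### The arm

A 6-joint arm with a two-finger parallel gripper is mounted at the origin on the work surface. World frame = base frame: x ahead of the robot, y to its left, z up, the work surface at z = 0. Lengths are in m, angles in rad, forces in N, time in s.
With the tool pointing down it reaches from about 0.375 to 0.975 m from the base axis. Payload 3.8 kg.
Tool frame: the origin (TCP) lies on the centre line of the jaws, within the pads' length; the fingertips stand 19 mm ahead of it and the grasp point (between the pads) is the TCP; z points along the fingers, y is the direction in which the jaws open and shut (so a half turn about z gives the same grasp; the last joint's range is limited). The gripper opens to 85 mm and grips with 20 to 120 N. Pads are 22 mm wide; open, the fingers measure 114 mm over their backs; the gripper's body (76 mm by 85 mm) begins 54 mm behind the grasp point. The pads swing forward as they close: fully open they stand 13 mm farther back than shut.
Start: joints at [1.063, 0.264, 1.604, -0, 1.274, -0.037], TCP at [0.306, 0.602, 0.25] pointing down, gripper open.
Joint ranges: [-2.63, 2.63], [-0.94, 2.18], [0.31, 2.57], [-1.31, 4.45], [0, 2.66], [-2.55, 2.55]. Speed limits (rad/s): [2.57, 2.57, 3.14, 3.14, 3.14, 3.14].

### API

Orientations are given as a unit quaternion [w, x, y, z].
In Python, from station import arm gives the robot as it stands. The module is installed in compiled form; this text tells all that it offers.
- The arm moves only by the tool send_rows, never from a script. Its argument "steps" is text: rows parted by semicolons, each of 7 numbers parted by spaces: the shift along the tool's x, y, z in m, then the turn, a rotation vector about the tool's x, y, z in degrees, then the closure, from 0 (fully open) to 1 (shut). In form: tx ty tz rx ry rz claw; .... A call has 1 to 12 rows; each row is the pose to reach, as a shift and turn from the pose commanded when the call began, along the tool's axes at that moment; what a row does not reach only later rows make up. A row lasts 1/12 s, in which the tool goes at most 41.7 mm and 7.16 degrees, less where a joint would pass 70% of its speed; a pose out of reach is approached as far as the arm can. A call with a gripper value outside its range is refused whole. The fingers move at their own pace and stop on an object; "grip_force" is the grip in N (left out, the last holds). Time passes only in rows, so rows that repeat a pose let the fingers close. It gives the time, the measured TCP pose, the force and the opening at its end, in the units of the state.
- arm.sense(): the state, without advancing time (a new reading comes with each control period).
- arm.grab_frame(name): name is "scene" or "top"; returns a dict with "image" (384x512x3 uint8, red, green, blue), "mtx" (3x3 intrinsics, pixels), "R" (3x3) and "t" (3): a world point X has camera coordinates R X + t. Camera axes: x right, y down, z forward; pixel columns grow to the right and rows downward; lengths in m; the calibration is good to about 2 mm. A picture is of the moment at which its call begins. There is no depth.
- arm.finish_job(): hands the job in, once; it reports no verdict.
The state is a dict: "time": time; "joint_positions": joint angles; "joint_velocities": joint speeds; "effort": joint torques, N m; "eef_pos": TCP position; "ee_rot": TCP orientation; "force": force on the tool from outside, world axes, zero at the start; "moment": the same for the moment, N m; "width": opening from 0.0 (shut) to 1.0 (fully open).
Only numpy, scipy, OpenCV 4.12 (cv2) and the standard library are available. Lean on these libraries where they do the work, as an engineer would, in place of code of your own. Each camera call takes 0.05 s, during which the arm holds its last target.

### The job

Push the white soap dish along the bath caddy, without ever lifting it, through the gap in the black divider and on until it rests against the end rail. Then push the red knob of the sliding arm all the way to its stop, so that the arm closes the gap behind the dish. Leave everything else standing where it is.

Things in the scene. Friction and masses are not known exactly. Their poses are not given: they have to be found in the camera images.
- dish: White ceramic soap dish with a yellow bar of soap fixed in it; 84 mm (its x) by 110 mm (its y), corners rounded at 12 mm radius, walls upright and 26 mm high, soap top at 36 mm; 0.25 to 0.5 kg. Loose, slides on the caddy deck. Origin: centre of its underside. It starts turned by up to 0.3 rad from the caddy's axes
- caddy: Fixed stainless caddy lying across the tub along y. Origin: centre of its underside; its deck is 4 mm above the origin (0.034 m above the work surface). Turned by up to 0.06 rad. In its own frame the working tray runs from x = -130 to 130 mm between side rails 14 mm above the deck, and from y = -273 mm (low rail, 14 mm above the deck) to y = 240 mm: the inner face of the end rail, 26 mm above the deck. Beyond both ends are wings with bystanders
- divider: Black divider fixed across the caddy tray, axes parallel to the caddy's. Origin: on the deck in the middle of the gap. The gap is 90 mm wide along x, between two round posts of 16 mm diameter, 30 mm tall, centred at x = -53 and +53 mm; low walls 26 mm tall run on from the posts to x = -101 and +101 mm, 10 mm thick. The dish passes with its 84 mm side across the gap
- slidebar (a joint): Sliding arm of the divider, a steel bar 90 mm long that runs along the divider's +x direction, 15 mm behind the divider (at its y = +15 mm), between 16 and 26 mm above the deck. 0 = fully open, 0.113 m = fully across the gap, at its stop; at 0 to 0.015 the gap is free. Stays where it is left; about 2 N moves it
- bar_knob (a point): Top centre of the red upright knob of the sliding arm, 14 mm in diameter, rising from 26 to 56 mm above the deck; at slidebar value q it lies at x = -76 mm + q, y = +15 mm in the divider's frame
- shampoo: Bystander: green plastic shampoo bottle, 58 mm across, 180 mm tall, standing in the caddy's end wing behind the end rail. Origin: centre of its foot
- tumbler: Bystander: blue glass tumbler, 68 mm across, 95 mm tall, in the same wing. Origin: centre of its foot
- pump: Bystander: white pump dispenser with a steel spout, 60 mm across, about 150 mm tall, in the same wing. Origin: centre of its foot
- brush: Bystander: bath brush with a beech handle, 240 mm long, 50 mm wide, 31 mm high, lying along x in the wing at the caddy's -y end. Origin: underside, near its middle
- jar: Bystander: amber glass jar, 72 mm across, 100 mm tall, on the ledge to the right of the tub. Origin: centre of its foot
- duck: Bystander: yellow toy duck, 72 mm across, 80 mm tall, on the ledge to the left. Origin: centre of its foot
- tin: Bystander: round copper tin, 68 mm across, 45 mm tall, on the ledge to the left. Origin: centre of its foot
Things that resemble listed ones, but are neither listed nor needed, are in the scene too. What is shaped like the dish but purple is not meant.

How it is judged:
By the outcome, as a careful person would: the job done as asked, in the order asked, and still so for the second after the job is handed in, with the robot touching nothing.
It also fails if it takes over 72 s, if anything falls off the work surface, if the arm or the gripper's body presses on something with over 40 N, if the wrist force passes 120 N, or if a joint passes its speed limit or range.

## Working session

There is one attempt and no reset: what is moved stays moved. The work goes in short steps, Python scripts to look and compute and a tool call to move; the robot and the scene stay as the last step left them, time stands still between calls to the robot, and variables do not carry over. Pictures are saved under pics/ and viewed, and the job is handed in when it is done.

Besides the shell and the picture viewer there is one more tool, called after "Call:" as name(argument=value, ...) on one line, values as JSON. send_rows: Moves the arm, as the interface text tells. Its arguments: {"type":"object","properties":{"steps":{"type":"string"},"grip_force":{"type":"number"}},"required":["steps"]}

```bash
mkdir -p pics; python3 - <<'E'
from station import arm
import cv2,pickle
s=arm.sense();print(s)
for n in ("scene","top"):
    f=arm.grab_frame(n);pickle.dump(f,open(n+".pkl","wb"))
    cv2.imwrite(f"pics/{n}0.png",cv2.resize(f["image"][:,:,::-1],(800,600),interpolation=cv2.INTER_CUBIC))
    print(n,f["mtx"],f["R"],f["t"])
E
```

```text
{'time': 0.0, 'joint_positions': array([ 1.06311073e+00,  2.64750540e-01,  1.60537484e+00, -2.04598361e-05,
        1.27371076e+00, -3.68890379e-02]), 'joint_velocities': array([-6.31813331e-05,  5.37835547e-04,  9.59348309e-04, -5.18790080e-04,
        5.17586858e-04,  6.56976489e-04]), 'effort': array([-1.38776311e-03, -5.15103221e+01, -3.67311502e+01, -1.23737436e-04,
        1.28467492e-02,  1.78383823e-05]), 'eef_pos': array([0.30584134, 0.60095878, 0.2489633 ]), 'ee_rot': array([-2.92257696e-04,  2.33227231e-01,  9.72421616e-01, -1.08304472e-03]), 'force': array([-0.39748145,  0.29963366,  0.87007893]), 'moment': array([ 0.03160862, -0.00760643,  0.03674433]), 'width': 1.0024155907586811}
scene [[362.01434936   0.         257.21578277]
 [  0.         362.01434936 184.5054892 ]
 [  0.           0.           1.        ]] [[-0.78673206  0.61723195 -0.00879687]
 [ 0.46414122  0.58208523 -0.6676449 ]
 [-0.40697123 -0.52934064 -0.7444279 ]] [ 0.37138725 -0.16715398  1.52944138]
top [[499.15355638   0.         250.80216643]
 [  0.         499.15355638 191.59851042]
 [  0.           0.           1.        ]] [[-2.01406305e-02 -9.99796833e-01  8.04803493e-04]
 [-9.88385910e-01  1.97894756e-02 -1.50670730e-01]
 [ 1.50624192e-01 -3.83005994e-03 -9.88583675e-01]] [0.00818131 0.5104938  1.91121   ]
```

View pics/scene0.png

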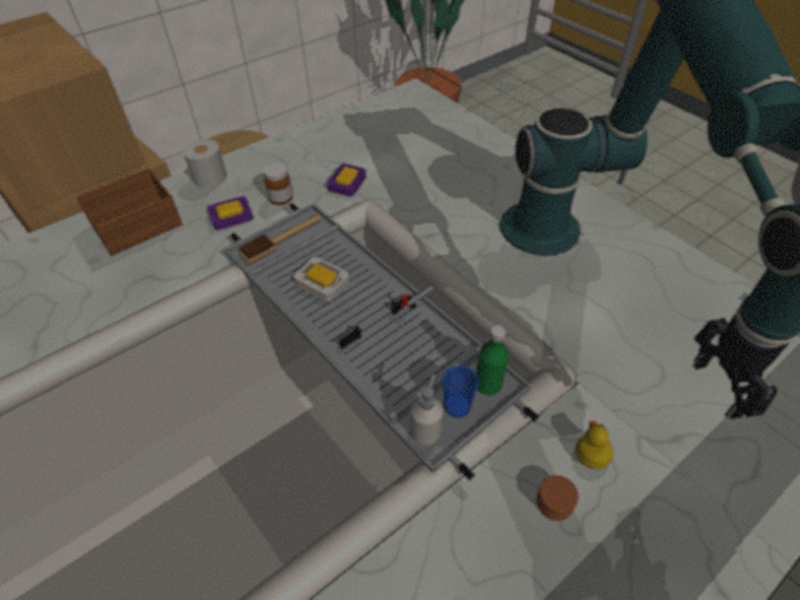

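View pics/top0.png

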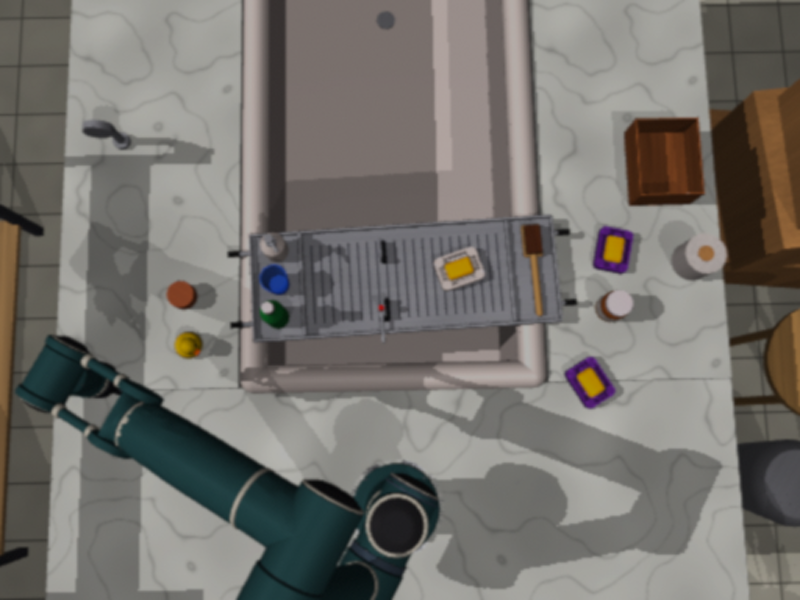

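The white dish is on the caddy at about top (460,268). The purple decoys at (613,250) and (590,382) are off the caddy and the wrong colour. I'll enlarge the caddy to confirm and measure.

```bash
python3 - <<'E'
import cv2,pickle
f=pickle.load(open("top.pkl","rb"))["image"][:,:,::-1]
# native crop x 225..325,y135..210, x8
c=f[135:210,225:325]; cv2.imwrite("pics/topA.png",cv2.resize(c,None,fx=8,fy=8,interpolation=cv2.INTER_CUBIC))
c=f[130:225,155:365]; cv2.imwrite("pics/topB.png",cv2.resize(c,None,fx=3.8,fy=3.8,interpolation=cv2.INTER_CUBIC))
f=pickle.load(open("scene.pkl","rb"))["image"][:,:,::-1]
c=f[155:230,180:280]; cv2.imwrite("pics/scA.png",cv2.resize(c,None,fx=8,fy=8,interpolation=cv2.INTER_CUBIC))
E
```

```text
(no output)
```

View pics/topA.png

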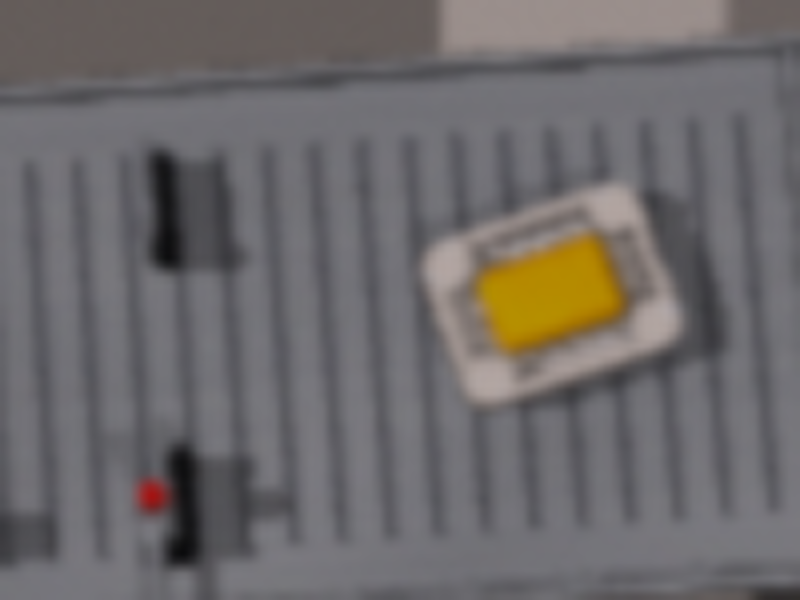

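View pics/topB.png

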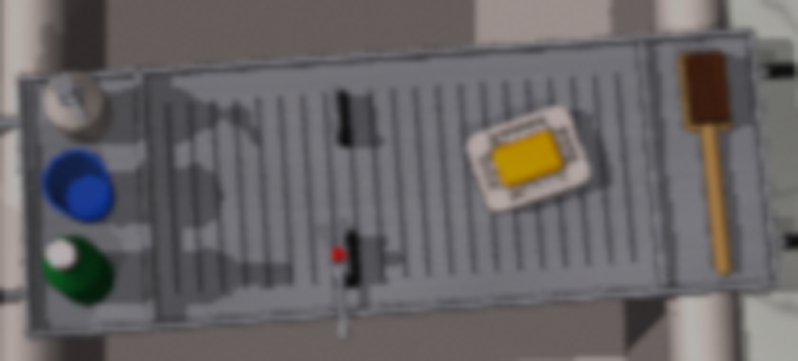

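View pics/scA.png

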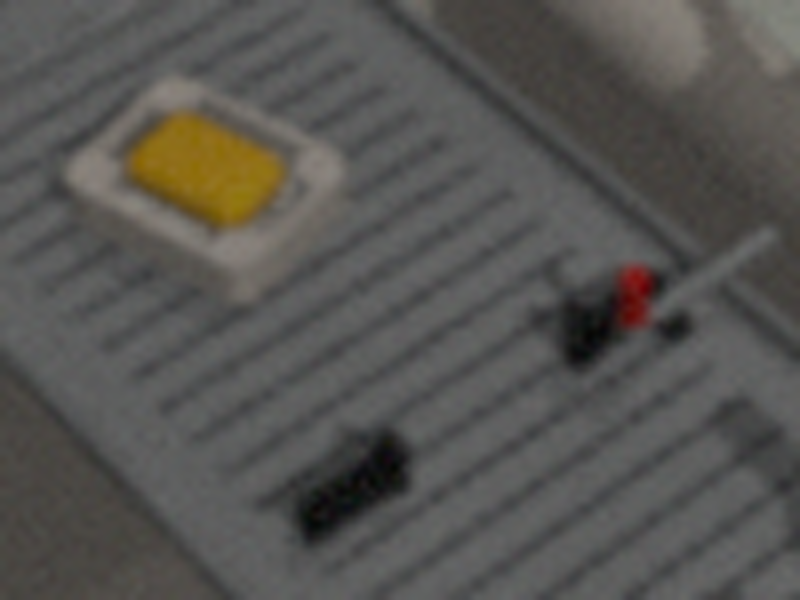

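```bash
cat > fit.py <<'E'
import numpy as np,cv2,pickle
from scipy.optimize import minimize
U=6
def proj(f,X):
    c=np.asarray(X)@f["R"].T+f["t"]; p=c@f["mtx"].T; return p[:,:2]/p[:,2:]
def place(p,X):
    c,s=np.cos(p[2]),np.sin(p[2]); X=np.array(X,float)
    return np.c_[p[0]+c*X[:,0]-s*X[:,1],p[1]+s*X[:,0]+c*X[:,1],X[:,2]]
def ex(xy,z0,z1): return np.r_[np.c_[xy,np.full(len(xy),z0)],np.c_[xy,np.full(len(xy),z1)]]
def circ(x,y,r): a=np.linspace(0,2*np.pi,24); return np.c_[x+r*np.cos(a),y+r*np.sin(a)]
def box(x0,x1,y0,y1): return np.array([[x0,y0],[x1,y0],[x1,y1],[x0,y1]],float)
D=.034
DIV=[ex(circ(s*.053,0,.008),D,D+.03) for s in(-1,1)]+[ex(box(*sorted((s*.053,s*.101)),-.005,.005),D,D+.026) for s in(-1,1)]
DISH=[ex(np.vstack([circ(sx*.03,sy*.043,.012) for sx in(-1,1) for sy in(-1,1)]),D,D+.026), ex(box(-.02,.02,-.03,.03),D+.03,D+.036)]
def render(f,parts,p,roi):
    x0,y0,x1,y1=roi; im=np.zeros(((y1-y0)*U,(x1-x0)*U),np.uint8)
    for P in parts:
        q=(proj(f,place(p,P))-[x0,y0]+.5)*U
        cv2.fillConvexPoly(im,cv2.convexHull((q*16).astype(np.int32)),255,shift=4)
    im=cv2.GaussianBlur(im,(0,0),.8*U)
    return cv2.resize(im,(x1-x0,y1-y0),interpolation=cv2.INTER_AREA)/255.
def fit(frames,masks,rois,parts,p0):
    def cost(p): return sum(((render(f,parts,p,r)-m)**2).sum() for f,m,r in zip(frames,masks,rois))
    best=None
    for dy in(0,.1,-.1):
        s=np.array(p0)+[0,0,dy]
        sim=np.vstack([s]+[s+d for d in np.diag([.015,.015,.08])])
        r=minimize(cost,s,method="Nelder-Mead",options=dict(initial_simplex=sim,xatol=1e-4,fatol=1e-3))
        if best is None or r.fun<best.fun: best=r
    return best
def ray(f,u,v,z):
    d=f["R"].T@np.linalg.inv(f["mtx"])@[u,v,1]; C=-f["R"].T@f["t"]; return C+d*(z-C[2])/d[2]
def dishmask(im):
    i=im.astype(int); R,G,B=i[...,0],i[...,1],i[...,2]
    # dish body brighter than steel, reddish-white; soap yellow
    w=np.clip((R-B-2)/14.+(R-125)/60.,0,1); return w
E
python3 - <<'E'
from fit import *
fs=[pickle.load(open(n+".pkl","rb")) for n in("top","scene")]
for f in fs: print(-f["R"].T@f["t"])
t,s=fs
px=lambda x,y:(225+x/8-.5+.06,135+y/8-.5+.06)
for a in[(555,292),(152,497),(165,210),(185,505)]: print(a,ray(t,*px(*a),.06),t["image"][int(px(*a)[1]),int(px(*a)[0])])
for name,(u,v) in dict(dish=(280,153),dishcorner=(285,183),steel=(260,175),shadow=(313,170)).items(): print(name,t["image"][v,u])
for name,(u,v) in dict(dish=(213,168),side=(210,191),steel=(230,200),black=(221,216)).items(): print(name,s["image"][v,u])
E
```

```text
[0.21685519 0.00539729 1.96630089]
[0.99220396 0.67766127 1.03022638]
(555, 292) [ 0.58470507 -0.17127444  0.06      ] [181 139   0]
(152, 497) [0.48802348 0.02633986 0.06      ] [157  30  30]
(165, 210) [0.62917543 0.01746696 0.06      ] [25 25 27]
(185, 505) [0.4838111  0.01050722 0.06      ] [34 27 29]
dish [112 111 116]
dishcorner [176 164 160]
steel [ 96  96 102]
shadow [64 63 68]
dish [84 83 82]
side [114 109 101]
steel [81 81 81]
black [27 28 26]
```

```bash
cat >> fit.py <<'E'
def black(im,hi): return np.clip((hi-im.max(2).astype(float))/(hi-28),0,1)
def dishm(im,thr):
    i=im.astype(int); m=((i[...,0]>thr)&(i[...,0]-i[...,2]>4)).astype(np.uint8)
    n,l,st,_=cv2.connectedComponentsWithStats(m)
    if n<2: return m*1.
    k=1+np.argmax(st[1:,4]); c,_=cv2.findContours((l==k).astype(np.uint8),0,1)
    h=cv2.convexHull(np.vstack(c)); o=np.zeros_like(m); cv2.fillPoly(o,[h],1); return o*1.
def crop(f,r): return f["image"][r[1]:r[3],r[0]:r[2]]
E
python3 - <<'E'
from fit import *
fs=[pickle.load(open(n+".pkl","rb")) for n in("top","scene")]
rd=[(238,145,262,210),(205,180,272,226)]
m=[black(crop(fs[0],rd[0]),62),black(crop(fs[1],rd[1]),60)]
p0=[.56,.015,0]
for sel in([0],[1],[0,1]):
    r=fit([fs[i] for i in sel],[m[i] for i in sel],[rd[i] for i in sel],DIV,p0); print("div",sel,r.x,r.fun)
pd=r.x
rs=[(270,150,320,190),(182,160,228,198)]
md=[dishm(crop(fs[0],rs[0]),128),dishm(crop(fs[1],rs[1]),97)]
for sel in([0],[1],[0,1]):
    r2=fit([fs[i] for i in sel],[md[i] for i in sel],[rs[i] for i in sel],DISH,[.58,-.17,.2]); print("dish",sel,r2.x,r2.fun)
pq=r2.x
def rel(p,q):
    c,s=np.cos(p[2]),np.sin(p[2]); d=np.array(q[:2])-p[:2]; return [c*d[0]+s*d[1],-s*d[0]+c*d[1]]
print("dish in div",rel(pd,pq),pq[2]-pd[2])
k=ray(fs[0],225+152/8-.44,135+497/8-.44,.09);print("knob",rel(pd,k))
np.save("pd.npy",pd)
for n,f,roi in(("t",fs[0],(225,135,325,210)),("s",fs[1],(180,155,280,230))):
    im=cv2.resize(crop(f,roi)[:,:,::-1],None,fx=8,fy=8,interpolation=cv2.INTER_CUBIC)
    for P,pp in[(P,pd) for P in DIV]+[(P,pq) for P in DISH]+[(ex(circ(-.076,.015,.007),D+.026,D+.056),pd)]+[(ex(box(-.13,.13,-.273,.24),D,D)-[0,0,0],[*pd])]:
        q=(proj(f,place(pp,P))-roi[:2]+.5)*8
        cv2.polylines(im,[cv2.convexHull(q.astype(np.int32))],True,(0,255,0),1)
    cv2.imwrite(f"pics/ov_{n}.png",im)
E
```

```text
div [0] [0.55781435 0.01383014 0.04045053] 10.976470588235294
div [1] [0.55914879 0.0147442  0.066329  ] 55.63390766171665
div [0, 1] [0.55910587 0.0147349  0.04888838] 68.6600168504902
dish [0] [ 0.58652307 -0.16924134  0.31472458] 19.578792772010765
dish [1] [ 0.58051512 -0.16897505  0.2559093 ] 27.590803537101117
dish [0, 1] [ 0.5840643  -0.16900959  0.3043981 ] 71.72665897731642
dish in div [np.float64(0.01594921669590836), np.float64(-0.1847446391184506)] 0.25550971834658565
knob [np.float64(-0.07470880200973758), np.float64(0.014944175477356911)]
```

View pics/ov_t.png

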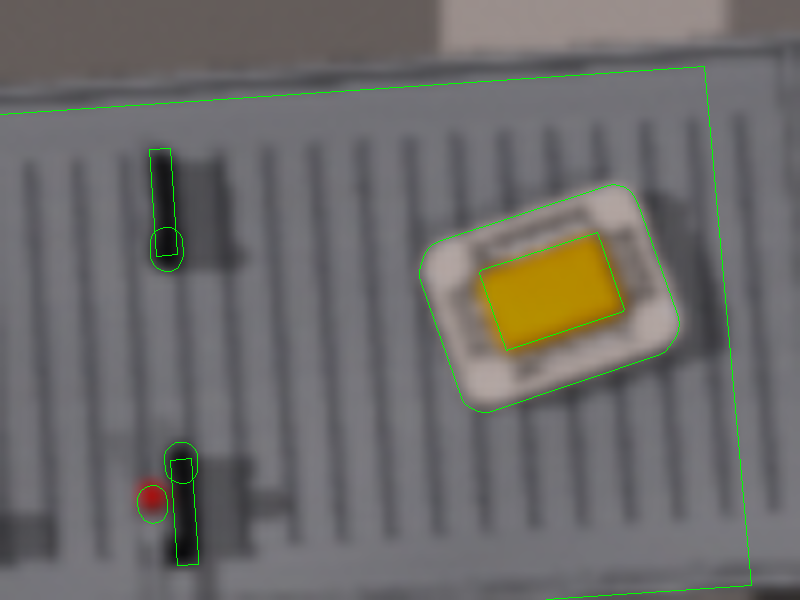

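View pics/ov_s.png

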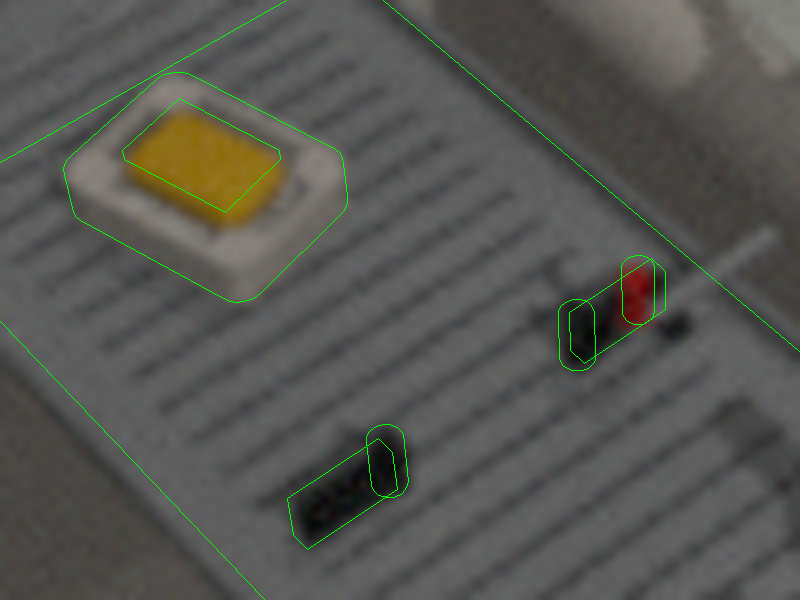

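```bash
cat > plan.py <<'E'
import numpy as np
from scipy.spatial.transform import Rotation as Ro
from station import arm
PD=np.array([.5586,.0145,.045])
def go(x,y,z,ang,pd=PD):
    """divider frame xy of TCP; ang = direction (rad, divider frame) of tool y axis"""
    s=arm.sense(); q=s["ee_rot"]; R=Ro.from_quat([q[1],q[2],q[3],q[0]])
    c,sn=np.cos(pd[2]),np.sin(pd[2]); W=np.array([pd[0]+c*x-sn*y,pd[1]+sn*x+c*y,z])
    a=ang+pd[2]; Y=np.array([np.cos(a),np.sin(a),0]); Z=np.array([0,0,-1.]); X=np.cross(Y,Z)
    T=Ro.from_matrix(np.c_[X,Y,Z])
    d=R.inv().apply(W-s["eef_pos"]); r=np.degrees((R.inv()*T).as_rotvec())
    print("world",W.round(4),"shift",d.round(4),"rot",r.round(2)); return d,r
def where(pd=PD):
    s=arm.sense(); c,sn=np.cos(pd[2]),np.sin(pd[2]); d=s["eef_pos"][:2]-pd[:2]
    q=s["ee_rot"];R=Ro.from_quat([q[1],q[2],q[3],q[0]]).as_matrix()
    print("t",round(s["time"],2),"divframe",[round(c*d[0]+sn*d[1],4),round(-sn*d[0]+c*d[1],4)],"z",s["eef_pos"][2].round(4),"yang",round(np.arctan2(R[1,1],R[0,1])-pd[2],4),"F",s["force"].round(1),"w",round(s["width"],3),"q",s["joint_positions"].round(2))
E
python3 - <<'E'
from fit import *; from plan import *
t=pickle.load(open("top.pkl","rb"))
px=lambda x,y:(225+x/8-.44,135+y/8-.44)
for a,b in[((410,140),(440,535)),((30,165),(55,555)),((640,125),(678,515))]:
    A,B=ray(t,*px(*a),.034),ray(t,*px(*b),.034); d=A-B; print("groove yaw",np.arctan2(-d[1],d[0])*-1)
pb=lambda x,y:(155+x/3.8-.37,130+y/3.8-.37)
for a in[(150,75),(163,320),(640,40),(660,285)]: print(a,ray(t,*pb(*a),.05))
where()
go(.098,-.185,.30,np.pi/2)
E
```

```text
groove yaw 0.04639047645266187
groove yaw 0.04920047894880706
groove yaw 0.05858179779161289
(150, 75) [0.68130978 0.21758412 0.05      ]
(163, 320) [0.42618475 0.20516569 0.05      ]
(640, 40) [ 0.70840998 -0.29119083  0.05      ]
(660, 285) [ 0.45184264 -0.30079775  0.05      ]
t 0.1 divframe [np.float64(-0.2261), np.float64(0.5973)] z 0.2491 yang 1.055 F [ 1.2  0.1 -0.2] w 0.999 q [ 1.06  0.26  1.61 -0.    1.27 -0.04]
world [ 0.6648 -0.1659  0.3   ] shift [-0.6678 -0.5208 -0.0499] rot [ -0.11  -0.03 -29.55]
```

Call:
send_rows(steps="0 0 -0.04 0 0 0 0.4; 0 0 -0.05 0 0 0 0.4; -0.06 -0.05 -0.05 0 0 -3 0.4; -0.668 -0.521 -0.05 0 0 -29.5 0.4; -0.668 -0.521 -0.05 0 0 -29.5 0.4; -0.668 -0.521 -0.05 0 0 -29.5 0.4; -0.668 -0.521 -0.05 0 0 -29.5 0.4; -0.668 -0.521 -0.05 0 0 -29.5 0.4; -0.668 -0.521 -0.05 0 0 -29.5 0.4; -0.668 -0.521 -0.05 0 0 -29.5 0.4; -0.668 -0.521 -0.05 0 0 -29.5 0.4; -0.668 -0.521 -0.05 0 0 -29.5 0.4")

```text
time: 1.1
eef_pos: [0.4822, 0.2235, 0.3008]
ee_rot: [0.001, -0.022, 1.0, 0.0]
force: [0.6, 0.7, -0.2]
width: 0.603
```

```bash
python3 - <<'E'
from plan import *
where(); go(.098,-.185,.30,np.pi/2); go(.098,-.185,.12,np.pi/2)
E
```

```text
t 1.1 divframe [np.float64(-0.0669), np.float64(0.2122)] z 0.3008 yang 1.5701 F [ 0.6  0.7 -0.2] w 0.603 q [ 0.39 -0.04  1.85  0.    1.33 -1.23]
world [ 0.6648 -0.1659  0.3   ] shift [-0.1652 -0.3971  0.0009] rot [ 0.04  0.1  -0.04]
world [ 0.6648 -0.1659  0.12  ] shift [-0.1649 -0.3972  0.1809] rot [ 0.04  0.1  -0.04]
```

Call:
send_rows(steps="-0.165 -0.397 0 0 0 0 0.4; -0.165 -0.397 0 0 0 0 0.4; -0.165 -0.397 0 0 0 0 0.4; -0.165 -0.397 0 0 0 0 0.4; -0.165 -0.397 0 0 0 0 0.4; -0.165 -0.397 0 0 0 0 0.4; -0.165 -0.397 0 0 0 0 0.4; -0.165 -0.397 0 0 0 0 0.4; -0.165 -0.397 0 0 0 0 0.4; -0.165 -0.397 0 0 0 0 0.4; -0.165 -0.397 0.18 0 0 0 0.4; -0.165 -0.397 0.18 0 0 0 0.4")

```text
time: 2.1
eef_pos: [0.6647, -0.1615, 0.2207]
ee_rot: [0.005, -0.02, 1.0, -0.002]
force: [-0.0, 1.4, -1.2]
width: 0.602
```

Call:
send_rows(steps="0 0 0.1 0 0 0 0.4; 0 0 0.1 0 0 0 0.4; 0 0 0.1 0 0 0 0.4; 0 0 0.1 0 0 0 0.4")

```text
time: 2.43
eef_pos: [0.6562, -0.1565, 0.1099]
ee_rot: [-0.006, -0.022, 1.0, 0.002]
force: [-1.3, 0.5, 0.2]
width: 0.603
```

```bash
cat > look.py <<'E'
import sys
from fit import *; from plan import *
def look(tag,rt=(225,135,325,210),rs=(180,155,280,230),k=8):
    for n,r in(("top",rt),("scene",rs)):
        f=arm.grab_frame(n); pickle.dump(f,open(f"{tag}_{n}.pkl","wb"))
        cv2.imwrite(f"pics/{tag}_{n}.png",cv2.resize(crop(f,r)[:,:,::-1],None,fx=k,fy=k,interpolation=cv2.INTER_CUBIC))
E
python3 - <<'E'
from look import *
where(); go(.098,-.185,.065,np.pi/2); look("a")
E
```

```text
t 2.43 divframe [np.float64(0.0898), np.float64(-0.1753)] z 0.1099 yang 1.5696 F [-1.3  0.5  0.2] w 0.603 q [-0.27  0.38  1.72 -0.    1.05 -1.89]
world [ 0.6648 -0.1659  0.065 ] shift [-0.0087 -0.0099  0.0448] rot [ 0.21 -0.64 -0.07]
```

View pics/a_top.png

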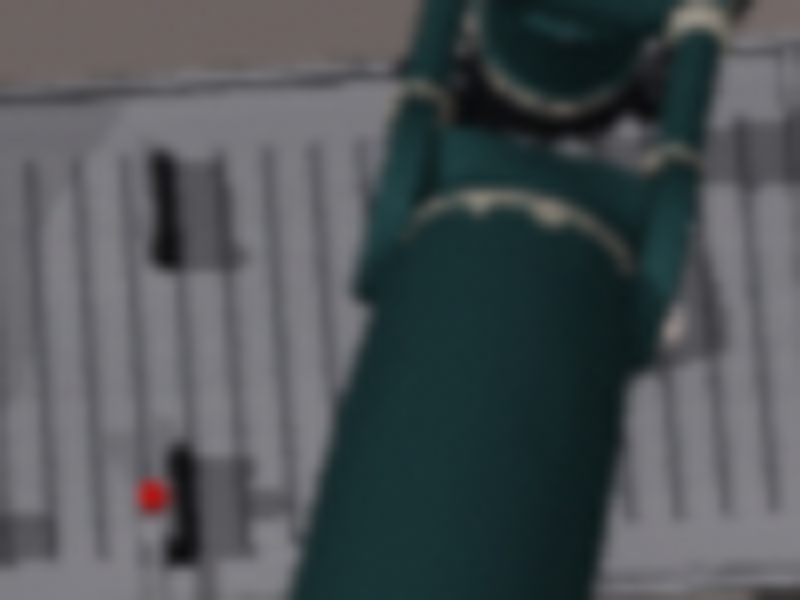

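View pics/a_scene.png

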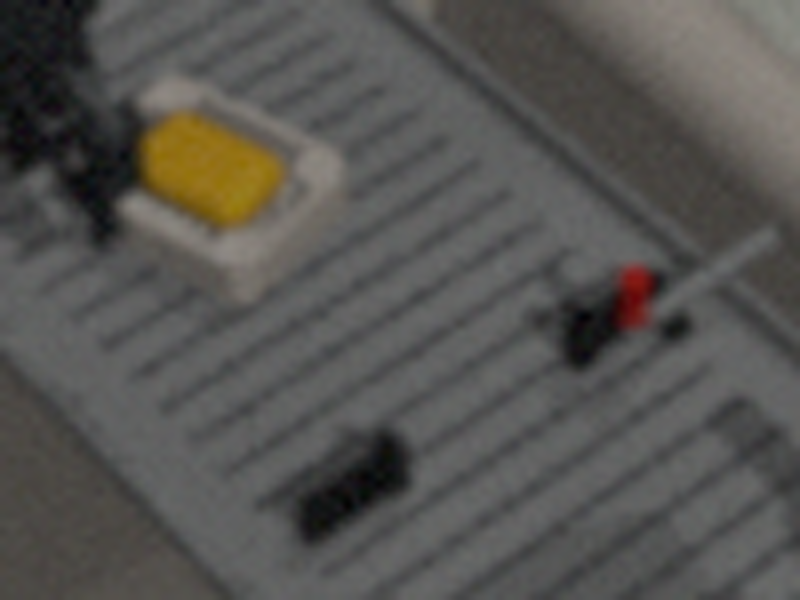

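Call:
send_rows(steps="-0.009 -0.01 0 0 0 0 0.4; -0.009 -0.01 0 0 0 0 0.4; -0.009 -0.01 0.015 0 0 0 0.4; -0.009 -0.01 0.03 0 0 0 0.4; -0.009 -0.01 0.045 0 0 0 0.4; -0.009 -0.01 0.045 0 0 0 0.4; -0.009 -0.01 0.045 0 0 0 0.4; -0.009 -0.01 0.045 0 0 0 0.4")

```text
time: 3.2
eef_pos: [0.6696, -0.1668, 0.0714]
ee_rot: [-0.001, -0.022, 1.0, 0.0]
force: [-0.5, -0.1, 0.0]
width: 0.604
```

```bash
python3 - <<'E'
from look import *
where(); go(.098,-.185,.060,np.pi/2);go(.053,-.185,.060,np.pi/2); look("b",rs=(160,140,260,215))
E
```

```text
t 3.2 divframe [np.float64(0.1028), np.float64(-0.1862)] z 0.0714 yang 1.5701 F [-0.5 -0.1  0. ] w 0.604 q [-0.28  0.44  1.71  0.    0.99 -1.9 ]
world [ 0.6648 -0.1659  0.06  ] shift [0.0047 0.0011 0.0114] rot [ 0.03 -0.08 -0.04]
world [ 0.6199 -0.1679  0.06  ] shift [0.0497 0.0011 0.0114] rot [ 0.03 -0.08 -0.04]
```

View pics/b_scene.png

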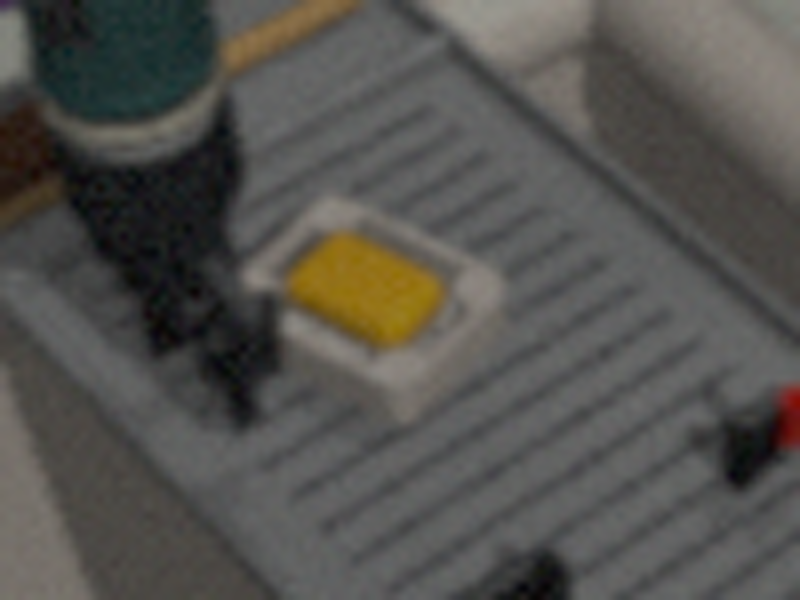

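Call:
send_rows(steps="0.002 0.001 0.004 0 0 0 0.4; 0.005 0.001 0.008 0 0 0 0.4; 0.005 0.001 0.011 0 0 0 0.4; 0.005 0.001 0.011 0 0 0 0.4; 0.005 0.001 0.011 0 0 0 0.4")

```text
time: 3.72
eef_pos: [0.6647, -0.1663, 0.0607]
ee_rot: [-0.0, -0.022, 1.0, 0.0]
force: [-1.3, 1.1, -0.1]
width: 0.601
```

```bash
python3 - <<'E'
from look import *
where(); go(.098,-.185,.060,np.pi/2);go(.053,-.185,.060,np.pi/2); look("c",rs=(160,140,260,215))
f=pickle.load(open("c_scene.pkl","rb"))
for z in(.034,.041,.047,.054): print(z,(proj(f,place(PD,[[.098-.011,-.185+.035,z],[.098+.011,-.185+.035,z]]))-[160,140]+.5)*8)
E
```

```text
t 3.72 divframe [np.float64(0.0979), np.float64(-0.1854)] z 0.0607 yang 1.5698 F [-1.3  1.1 -0.1] w 0.601 q [-0.28  0.45  1.73 -0.    0.96 -1.9 ]
world [ 0.6648 -0.1659  0.06  ] shift [-0.0001  0.0004  0.0007] rot [ 0.01 -0.04 -0.06]
world [ 0.6199 -0.1679  0.06  ] shift [0.0449 0.0004 0.0008] rot [ 0.01 -0.04 -0.06]
0.034 [[287.64259028 440.58063631]
 [246.84717771 465.1986386 ]]
0.041 [[285.52983894 430.51545645]
 [244.55462333 455.15895818]]
0.047 [[283.70541337 421.82386499]
 [242.57482476 446.48891524]]
0.054 [[281.56099046 411.6078013 ]
 [240.24764957 436.29762145]]
```

View pics/c_scene.png

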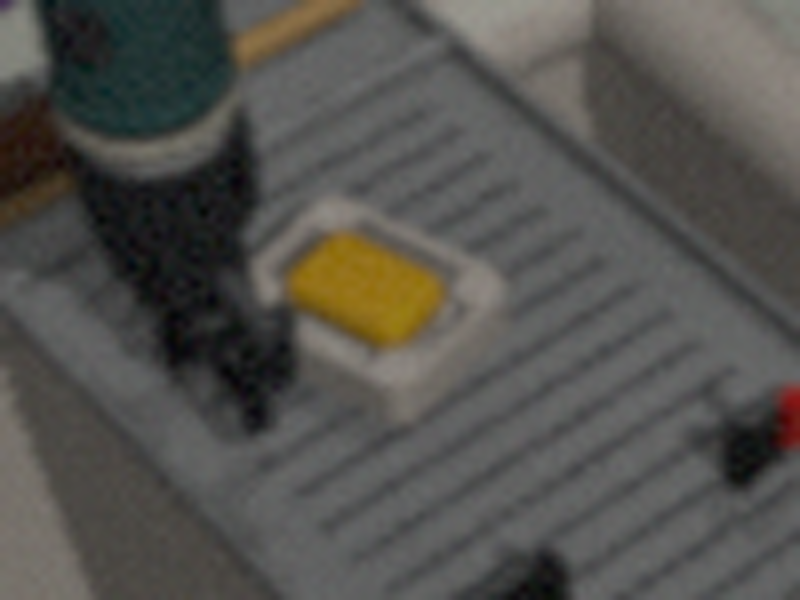

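Call:
send_rows(steps="0.004 0 0.005 0 0 0 0.4; 0.008 0 0.005 0 0 0 0.4; 0.012 0 0.005 0 0 0 0.4; 0.016 0 0.005 0 0 0 0.4; 0.02 0 0.005 0 0 0 0.4; 0.024 0 0.005 0 0 0 0.4; 0.028 0 0.005 0 0 0 0.4; 0.032 0 0.005 0 0 0 0.4; 0.036 0 0.005 0 0 0 0.4; 0.04 0 0.005 0 0 0 0.4; 0.04 0 0.005 0 0 0 0.4; 0.04 0 0.005 0 0 0 0.4")

```text
time: 4.82
eef_pos: [0.6246, -0.168, 0.0561]
ee_rot: [-0.0, -0.022, 1.0, 0.0]
force: [0.4, 0.3, 0.3]
width: 0.599
```

```bash
cat >> look.py <<'E'
def fitdish(tag,sel=("scene",),p0=(.58,-.17,.1),rs=(182,155,232,202),rt=(265,150,320,190)):
    fs,ms,rr=[],[],[]
    for n in sel:
        f=pickle.load(open(f"{tag}_{n}.pkl","rb")); r=rt if n=="top" else rs
        fs.append(f); rr.append(r); ms.append(dishm(crop(f,r),128 if n=="top" else 97))
    r=fit(fs,ms,rr,DISH,list(p0)); p=r.x; c,s=np.cos(PD[2]),np.sin(PD[2]); d=p[:2]-PD[:2]
    print("dish world",p.round(4),"div",(c*d[0]+s*d[1]).round(4),(-s*d[0]+c*d[1]).round(4),(p[2]-PD[2]).round(3),"cost",round(r.fun,1)); return p
E
python3 - <<'E'
from look import *
where(); go(.053,-.185,.056,np.pi/2); look("d",rs=(160,140,260,215)); fitdish("d")
E
```

```text
t 4.82 divframe [np.float64(0.0577), np.float64(-0.1853)] z 0.0561 yang 1.5696 F [0.4 0.3 0.3] w 0.599 q [-0.3   0.39  1.82  0.    0.93 -1.92]
world [ 0.6199 -0.1679  0.056 ] shift [0.0047 0.0003 0.0001] rot [ 0.02 -0.05 -0.07]
dish world [ 0.5511 -0.1587 -0.2993] div -0.0153 -0.1727 -0.344 cost 107.0
```

View pics/d_scene.png

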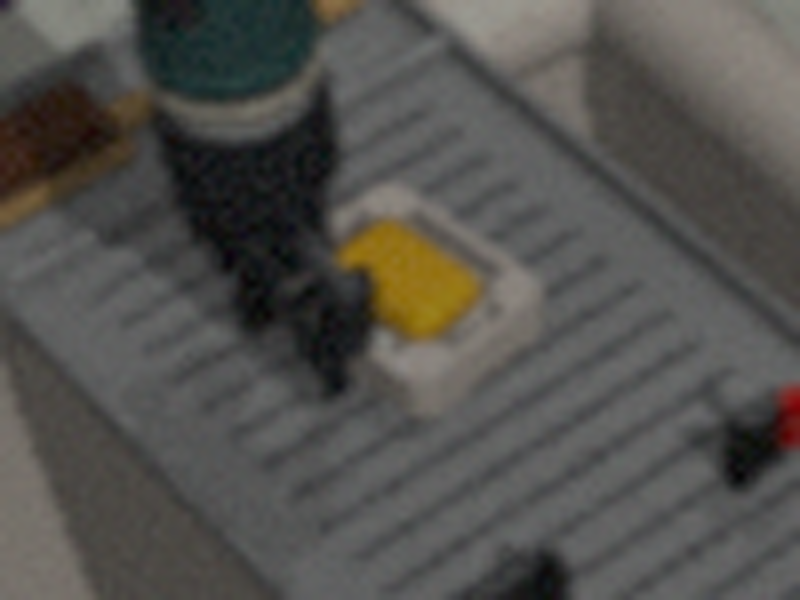

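Call:
send_rows(steps="-0.02 0 0 0 0 0 0.4; -0.04 0 0 0 0 0 0.4; -0.04 0 -0.03 0 0 0 0.4; -0.04 0 -0.07 0 0 0 0.4; -0.04 -0.04 -0.1 0 0 0 0.4; -0.04 -0.08 -0.1 0 0 0 0.4; -0.04 -0.12 -0.1 0 0 0 0.4; -0.04 -0.12 -0.1 0 0 0 0.4; -0.04 -0.12 -0.1 0 0 0 0.4; -0.04 -0.12 -0.1 0 0 0 0.4")

```text
time: 5.75
eef_pos: [0.6698, -0.2862, 0.1553]
ee_rot: [-0.001, -0.021, 1.0, 0.001]
force: [-0.6, 0.9, 0.1]
width: 0.602
```

```bash
python3 - <<'E'
from look import *
where(); look("e",rs=(180,140,280,215)); fitdish("e",("scene","top"));fitdish("e")
E
```

```text
t 5.75 divframe [np.float64(0.0976), np.float64(-0.3054)] z 0.1553 yang 1.5685 F [-0.6  0.9  0.1] w 0.602 q [-0.44  0.43  1.56  0.    1.15 -2.05]
dish world [ 0.5674 -0.1608  0.173 ] div 0.0009 -0.1756 0.128 cost 181.1
dish world [ 0.5635 -0.163   0.1287] div -0.003 -0.1776 0.084 cost 30.6
```

View pics/e_scene.png

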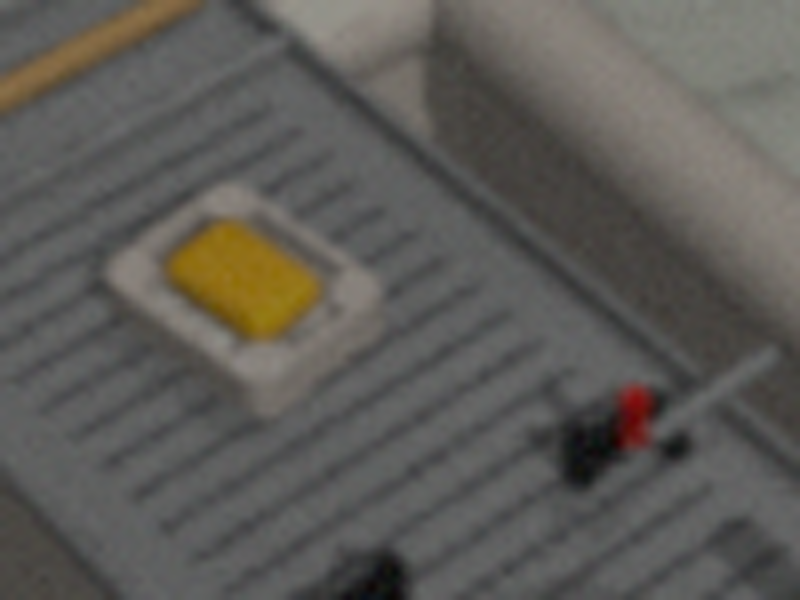

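View pics/e_top.png

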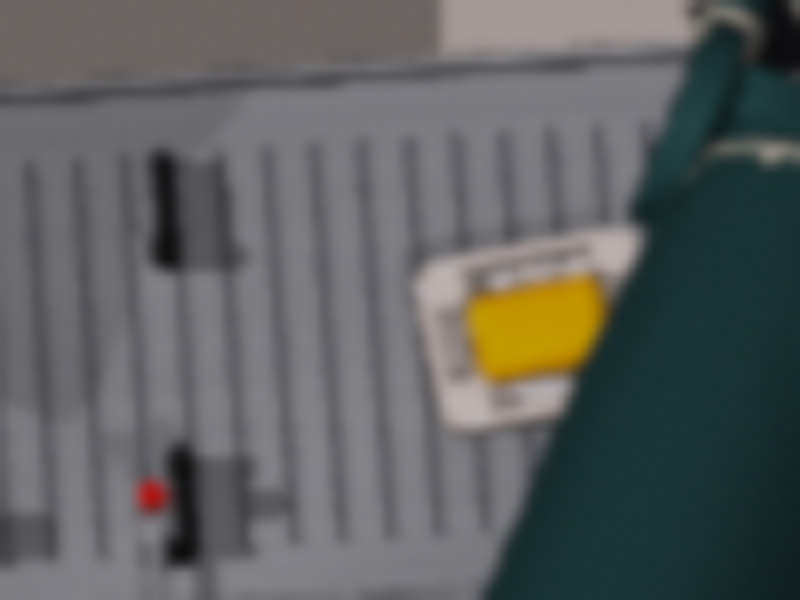

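```bash
python3 - <<'E'
from plan import *
go(.0,-.272,.155,0)
E
```

```text
world [ 0.5708 -0.2572  0.155 ] shift [0.0978 0.0319 0.0004] rot [-1.000e-02 -1.400e-01  8.999e+01]
```

Call:
send_rows(steps="0.098 0.032 0 0 0 90 0.55; 0.098 0.032 0 0 0 90 0.55; 0.098 0.032 0 0 0 90 0.55; 0.098 0.032 0 0 0 90 0.55; 0.098 0.032 0 0 0 90 0.55; 0.098 0.032 0 0 0 90 0.55; 0.098 0.032 0 0 0 90 0.55; 0.098 0.032 0 0 0 90 0.55; 0.098 0.032 0 0 0 90 0.55; 0.098 0.032 0 0 0 90 0.55; 0.098 0.032 0 0 0 90 0.55; 0.098 0.032 0 0 0 90 0.55")

```text
time: 6.85
eef_pos: [0.571, -0.2566, 0.1558]
ee_rot: [-0.001, 0.667, 0.745, -0.0]
force: [-0.2, 0.5, -0.6]
width: 0.45
```

Call:
send_rows(steps="0 0 0 0 0 4.5 0.55; 0 0 0 0 0 4.5 0.55; 0 0 0 0 0 4.5 0.55; 0 0 0 0 0 4.5 0.55")

```text
time: 7.18
eef_pos: [0.5711, -0.2576, 0.156]
ee_rot: [-0.0, 0.693, 0.721, -0.0]
force: [1.1, -0.1, 0.6]
width: 0.448
```

```bash
python3 - <<'E'
from look import *
where(); go(.0,-.272,.056,0); look("f",rs=(160,140,260,215),rt=(260,140,360,215))
E
```

```text
t 7.18 divframe [np.float64(0.0003), np.float64(-0.2724)] z 0.156 yang -0.0054 F [ 1.1 -0.1  0.6] w 0.448 q [-0.46  0.25  1.81  0.    1.09 -0.5 ]
world [ 0.5708 -0.2572  0.056 ] shift [ 0.0004 -0.0002  0.1   ] rot [-0.02 -0.02 -0.31]
```

View pics/f_scene.png

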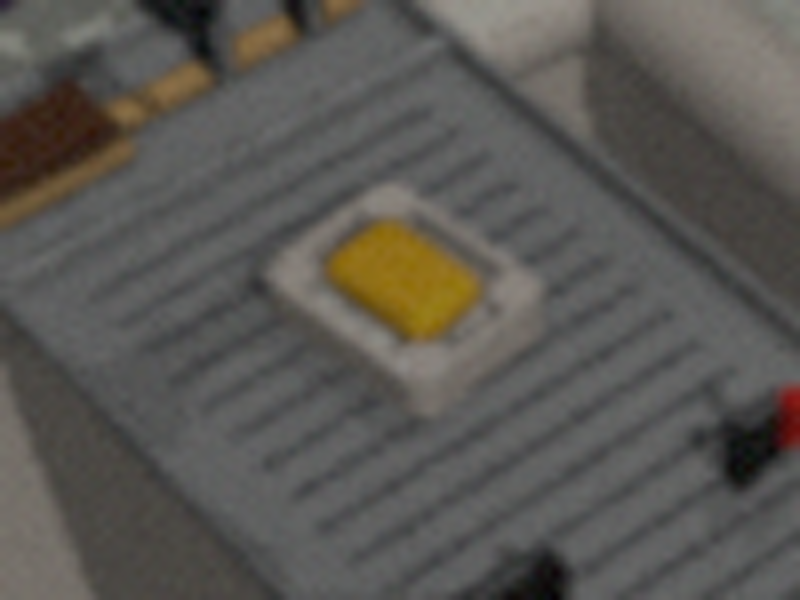

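```bash
python3 - <<'E'
from look import *
f=pickle.load(open("f_scene.pkl","rb"))
for X in[(-.04,-.283,.04),(.04,-.283,.04),(0,-.261,.034),(-.04,-.261,.034)]: print(X,(proj(f,place(PD,[X]))-[160,140]+.5)*8)
for p in[(440,40),(230,160),(20,285)]:
  W=ray(f,160+p[0]/8-.5,140+p[1]/8-.5,.048); c,s=np.cos(PD[2]),np.sin(PD[2]);d=W[:2]-PD[:2];print(p,c*d[0]+s*d[1],-s*d[0]+c*d[1])
E
```

```text
(-0.04, -0.283, 0.04) [[347.87567308 148.06675996]]
(0.04, -0.283, 0.04) [[210.94371077 224.36196692]]
(0, -0.261, 0.034) [[307.55892374 218.65132309]]
(-0.04, -0.261, 0.034) [[375.17951992 180.39119541]]
(440, 40) -0.11647941107664064 -0.30957093560966853
(230, 160) 0.012132567489002563 -0.3065232600591917
(20, 285) 0.13281206460037212 -0.30088611392414577
```

Call:
send_rows(steps="0 0 0.03 0 0 0 0.55; 0 0 0.06 0 0 0 0.55; 0 0 0.08 0 0 0 0.55; 0 0 0.09 0 0 0 0.55; 0 0 0.1 0 0 0 0.55; 0 0 0.1 0 0 0 0.55; 0 0 0.1 0 0 0 0.55")

```text
time: 7.87
eef_pos: [0.5715, -0.2588, 0.0565]
ee_rot: [0.0, 0.694, 0.72, 0.0]
force: [0.4, -0.6, -0.2]
width: 0.449
```

Call:
send_rows(steps="0.006 0 0 0 0 0 0.55; 0.012 0 0 0 0 0 0.55; 0.018 0 0 0 0 0 0.55; 0.024 0 0 0 0 0 0.55; 0.03 0 0 0 0 0 0.55; 0.036 0 0 0 0 0 0.55; 0.042 0 0 0 0 0 0.55; 0.048 0 0 0 0 0 0.55; 0.054 0 0 0 0 0 0.55; 0.06 0 0 0 0 0 0.55; 0.065 0 0 0 0 0 0.55; 0.065 0 0 0 0 0 0.55")

```text
time: 8.87
eef_pos: [0.5688, -0.1923, 0.0561]
ee_rot: [-0.0, 0.694, 0.72, 0.0]
force: [0.0, -0.4, -0.0]
width: 0.451
```

```bash
python3 - <<'E'
from look import *
where(); look("g",rs=(180,140,280,215)); fitdish("g",p0=(.56,-.13,.05),rs=(185,165,245,210))
E
```

```text
t 8.87 divframe [np.float64(0.0009), np.float64(-0.2071)] z 0.0561 yang -0.0084 F [ 0.  -0.4 -0. ] w 0.451 q [-0.37  0.31  1.93  0.    0.9  -0.41]
dish world [ 5.707e-01 -1.233e-01 -4.000e-04] div 0.0059 -0.1382 -0.045 cost 31.1
```

View pics/g_scene.png

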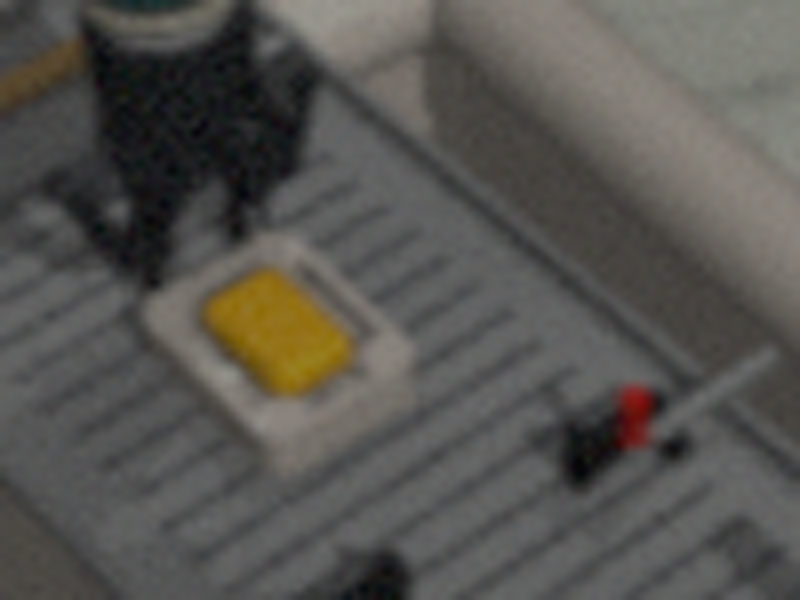

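View pics/g_top.png

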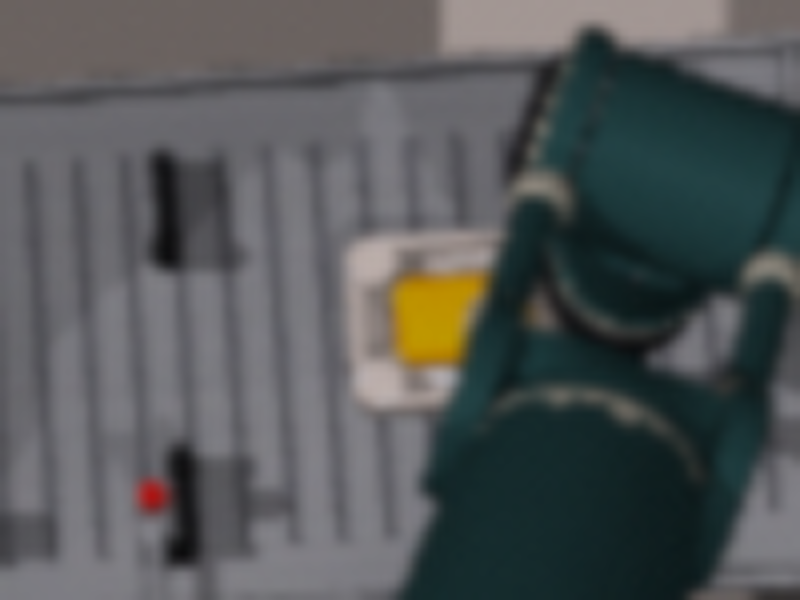

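```bash
python3 - <<'E'
from look import *
t=pickle.load(open("g_top.pkl","rb"))
def pr(p,z):
  W=ray(t,225+p[0]/8-.5,135+p[1]/8-.5,z); c,s=np.cos(PD[2]),np.sin(PD[2]);d=W[:2]-PD[:2];print(p,z,(c*d[0]+s*d[1]).round(4),(-s*d[0]+c*d[1]).round(4))
pr((385,236),.06);pr((450,232),.06);pr((405,412),.034);pr((345,300),.06);pr((350,345),.06)
pr((165,272),.034);pr((165,272),.064);pr((182,440),.064);pr((182,440),.06)
im=crop(t,(225,135,325,210)); print(im[20:60,50].tolist())
E
```

```text
(385, 236) 0.06 0.051 -0.1061
(450, 232) 0.06 0.051 -0.1378
(405, 412) 0.034 -0.0321 -0.1111
(345, 300) 0.06 0.0207 -0.0844
(350, 345) 0.06 -0.0017 -0.0853
(165, 272) 0.034 0.0454 0.0019
(165, 272) 0.064 0.0394 0.002
(182, 440) 0.064 -0.0435 -0.001
(182, 440) 0.06 -0.0429 -0.001
[[105, 104, 110], [108, 107, 114], [108, 107, 113], [108, 107, 113], [112, 112, 117], [115, 115, 120], [112, 112, 118], [105, 104, 110], [113, 110, 114], [145, 137, 137], [162, 152, 149], [135, 125, 122], [123, 114, 111], [121, 110, 101], [129, 103, 66], [162, 122, 31], [181, 140, 9], [185, 144, 1], [185, 143, 0], [184, 141, 3], [183, 139, 6], [181, 137, 10], [180, 136, 10], [179, 136, 24], [170, 132, 51], [151, 126, 89], [151, 137, 127], [153, 141, 137], [157, 146, 143], [166, 155, 153], [152, 141, 139], [115, 109, 108], [118, 117, 120], [125, 125, 130], [125, 124, 130], [124, 123, 129], [124, 123, 129], [122, 122, 128], [124, 124, 129], [123, 122, 128]]
```

Call:
send_rows(steps="-0.01 0 0 0 0 0 0.55; -0.02 0 0 0 0 0 0.55; -0.02 0 -0.04 0 0 0 0.55; -0.02 0 -0.08 0 0 0 0.55; -0.02 0 -0.1 0 0 0 0.55; 0.067 0.105 -0.1 0 0 -90 0.55; 0.067 0.105 -0.1 0 0 -90 0.55; 0.067 0.105 -0.1 0 0 -90 0.55; 0.067 0.105 -0.1 0 0 -90 0.55; 0.067 0.105 -0.1 0 0 -90 0.55; 0.067 0.105 -0.1 0 0 -90 0.55; 0.067 0.105 -0.1 0 0 -90 0.55")

```text
time: 9.97
eef_pos: [0.6716, -0.1236, 0.1556]
ee_rot: [-0.0, 0.321, 0.947, -0.0]
force: [0.2, -0.2, 0.1]
width: 0.45
```

```bash
python3 - <<'E'
from look import *
where(); go(.1,-.14,.156,np.pi/2)
E
```

```text
t 9.97 divframe [np.float64(0.1067), np.float64(-0.143)] z 0.1556 yang 0.8726 F [ 0.2 -0.2  0.1] w 0.45 q [-0.22  0.35  1.68 -0.    1.12 -1.14]
world [ 0.6648 -0.1209  0.156 ] shift [ 0.0071 -0.002  -0.0004] rot [-1.e-02 -4.e-02 -4.e+01]
```

Call:
send_rows(steps="0.007 -0.002 0 0 0 -40 0.55; 0.007 -0.002 0 0 0 -40 0.55; 0.007 -0.002 0 0 0 -40 0.55; 0.007 -0.002 0 0 0 -40 0.55; 0.007 -0.002 0 0 0 -40 0.55; 0.007 -0.002 0 0 0 -40 0.55; 0.007 -0.002 0 0 0 -40 0.55; 0.007 -0.002 0 0 0 -40 0.55; 0.007 -0.002 0.03 0 0 -40 0.55; 0.007 -0.002 0.05 0 0 -40 0.55; 0.007 -0.002 0.05 0 0 -40 0.55")

```text
time: 10.88
eef_pos: [0.6609, -0.12, 0.1009]
ee_rot: [-0.004, -0.018, 1.0, 0.001]
force: [-2.2, 0.4, -0.8]
width: 0.45
```

```bash
python3 - <<'E'
from look import *
where(); go(.09,-.14,.056,np.pi/2);go(.0535,-.14,.056,np.pi/2)
E
```

```text
t 10.88 divframe [np.float64(0.0961), np.float64(-0.1389)] z 0.1009 yang 1.562 F [-2.2  0.4 -0.8] w 0.45 q [-0.22  0.38  1.74 -0.    1.03 -1.82]
world [ 0.6548 -0.1213  0.056 ] shift [ 0.0057 -0.0012  0.0449] rot [ 0.13 -0.5  -0.5 ]
world [ 0.6183 -0.123   0.056 ] shift [ 0.0422 -0.0015  0.0452] rot [ 0.13 -0.5  -0.5 ]
```

Call:
send_rows(steps="0 0 0.015 0 0 -0.5 0.55; 0 0 0.03 0 0 -0.5 0.55; 0 0 0.045 0 0 -0.5 0.55; 0 0 0.045 0 0 -0.5 0.55; 0 0 0.045 0 0 -0.5 0.55; 0 0 0.045 0 0 -0.5 0.55")

```text
time: 11.38
eef_pos: [0.6649, -0.1202, 0.0614]
ee_rot: [0.0, -0.024, 1.0, -0.0]
force: [0.5, 0.3, 1.2]
width: 0.453
```

```bash
python3 - <<'E'
from look import *
where(); go(.0535,-.14,.056,np.pi/2)
E
```

```text
t 11.38 divframe [np.float64(0.1001), np.float64(-0.1394)] z 0.0614 yang 1.5731 F [0.5 0.3 1.2] w 0.453 q [-0.22  0.43  1.76 -0.    0.96 -1.83]
world [ 0.6183 -0.123   0.056 ] shift [ 0.0466 -0.0005  0.0054] rot [-0.01  0.02  0.13]
```

Call:
send_rows(steps="0.005 0 0.003 0 0 0.1 0.55; 0.01 0 0.005 0 0 0.1 0.55; 0.015 0 0.005 0 0 0.1 0.55; 0.02 0 0.005 0 0 0.1 0.55; 0.025 0 0.005 0 0 0.1 0.55; 0.03 0 0.005 0 0 0.1 0.55; 0.034 0 0.005 0 0 0.1 0.55; 0.038 0 0.005 0 0 0.1 0.55; 0.042 0 0.005 0 0 0.1 0.55; 0.046 0 0.005 0 0 0.1 0.55; 0.046 0 0.005 0 0 0.1 0.55; 0.046 0 0.005 0 0 0.1 0.55")

```text
time: 12.38
eef_pos: [0.6182, -0.1224, 0.0562]
ee_rot: [-0.0, -0.023, 1.0, 0.0]
force: [0.2, 1.1, -0.3]
width: 0.449
```

```bash
python3 - <<'E'
from look import *
where()
E
```

```text
t 12.38 divframe [np.float64(0.0534), np.float64(-0.1395)] z 0.0562 yang 1.5714 F [ 0.2  1.1 -0.3] w 0.449 q [-0.23  0.36  1.86 -0.    0.92 -1.85]
```

Call:
send_rows(steps="-0.02 0 0 0 0 0 0.55; -0.04 0 0 0 0 0 0.55; -0.05 0 -0.03 0 0 0 0.55; -0.05 0 -0.06 0 0 0 0.55; -0.05 -0.04 -0.1 0 0 0 0.55; -0.05 -0.08 -0.1 0 0 0 0.55; -0.05 -0.12 -0.1 0 0 0 0.55; -0.05 -0.14 -0.1 0 0 0 0.55; -0.05 -0.14 -0.1 0 0 0 0.55; -0.05 -0.14 -0.1 0 0 0 0.55; -0.05 -0.14 -0.1 0 0 0 0.55")

```text
time: 13.3
eef_pos: [0.6745, -0.2595, 0.1555]
ee_rot: [-0.001, -0.023, 1.0, 0.001]
force: [0.5, 1.1, 0.3]
width: 0.446
```

```bash
python3 - <<'E'
from look import *
where();look("h",rs=(180,140,280,215)); fitdish("h",p0=(.56,-.13,.05),rs=(185,165,245,210));fitdish("h",("top",),p0=(.56,-.13,.05),rt=(250,145,310,195))
E
```

```text
t 13.3 divframe [np.float64(0.1034), np.float64(-0.2789)] z 0.1555 yang 1.5708 F [0.5 1.1 0.3] w 0.446 q [-0.4   0.42  1.58  0.    1.15 -2.02]
dish world [ 0.5632 -0.1253  0.035 ] div -0.0016 -0.1399 -0.01 cost 29.6
dish world [ 0.5696 -0.1226  0.0514] div 0.0049 -0.1374 0.006 cost 83.1
```

View pics/h_top.png

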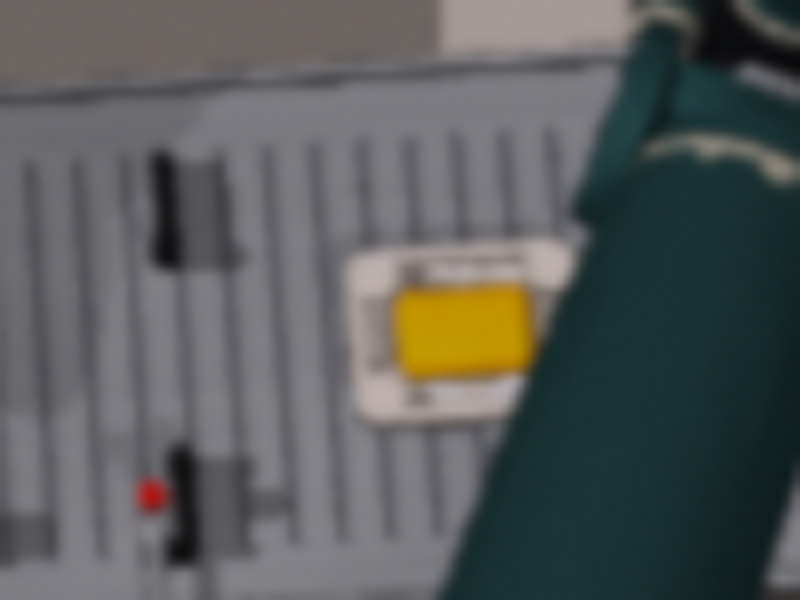

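```bash
python3 - <<'E'
from plan import *
go(.002,-.228,.155,0)
E
```

```text
world [ 0.5709 -0.2132  0.155 ] shift [0.1016 0.0501 0.0007] rot [-1.00e-02 -1.00e-01  9.01e+01]
```

Call:
send_rows(steps="0.102 0.05 0 0 0 90 0.55; 0.102 0.05 0 0 0 90 0.55; 0.102 0.05 0 0 0 90 0.55; 0.102 0.05 0 0 0 90 0.55; 0.102 0.05 0 0 0 90 0.55; 0.102 0.05 0 0 0 90 0.55; 0.102 0.05 0 0 0 90 0.55; 0.102 0.05 0 0 0 90 0.55; 0.102 0.05 0 0 0 90 0.55; 0.102 0.05 0 0 0 90 0.55; 0.102 0.05 0 0 0 90 0.55; 0.102 0.05 0 0 0 90 0.55")

```text
time: 14.4
eef_pos: [0.5707, -0.2129, 0.1561]
ee_rot: [-0.0, 0.666, 0.746, 0.0]
force: [-0.9, 0.3, -0.3]
width: 0.45
```

Call:
send_rows(steps="0 0 0 0 0 4 0.55; 0 0 0 0 0 4 0.55; 0 0 0 0 0 4 0.55; 0 0 0.03 0 0 4 0.55; 0 0 0.05 0 0 4 0.55; 0 0 0.05 0 0 4 0.55; 0 0 0.05 0 0 4 0.55")

```text
time: 14.98
eef_pos: [0.5694, -0.2136, 0.1048]
ee_rot: [-0.002, 0.69, 0.724, -0.001]
force: [-0.2, -0.1, 0.5]
width: 0.455
```

```bash
python3 - <<'E'
from look import *
where();go(.002,-.228,.056,0)
E
```

```text
t 14.98 divframe [np.float64(0.0005), np.float64(-0.2284)] z 0.1048 yang 0.0036 F [-0.2 -0.1  0.5] w 0.455 q [-0.4   0.27  1.88  0.    0.99 -0.45]
world [ 0.5709 -0.2132  0.056 ] shift [0.0003 0.0016 0.0488] rot [-0.2 -0.1  0.2]
```

Call:
send_rows(steps="0 0 0.02 0 0 0 0.55; 0 0 0.035 0 0 0 0.55; 0 0 0.049 0 0 0 0.55; 0 0 0.049 0 0 0 0.55; 0 0 0.049 0 0 0 0.55")

```text
time: 15.4
eef_pos: [0.5706, -0.2145, 0.0572]
ee_rot: [-0.0, 0.69, 0.724, -0.0]
force: [0.4, -0.3, 0.7]
width: 0.446
```

Call:
send_rows(steps="0.006 0 0 0 0 0 0.55; 0.012 0 0 0 0 0 0.55; 0.018 0 0 0 0 0 0.55; 0.024 0 0 0 0 0 0.55; 0.03 0 0 0 0 0 0.55; 0.036 -0.001 0 0 0 0 0.55; 0.042 -0.002 0 0 0 0 0.55; 0.048 -0.003 0 0 0 0 0.55; 0.054 -0.003 0 0 0 0 0.55; 0.06 -0.003 0 0 0 0 0.55; 0.066 -0.003 0 0 0 0 0.55; 0.066 -0.003 0 0 0 0 0.55")

```text
time: 16.4
eef_pos: [0.5641, -0.1473, 0.0568]
ee_rot: [-0.001, 0.69, 0.724, 0.0]
force: [-0.0, -0.0, -0.9]
width: 0.446
```

```bash
python3 - <<'E'
from look import *
where();look("i",rs=(180,150,280,225)); fitdish("i",p0=(.56,-.07,.05),rs=(190,172,260,225))
E
```

```text
t 16.4 divframe [np.float64(-0.0018), np.float64(-0.1619)] z 0.0568 yang 0.0021 F [-0.  -0.  -0.9] w 0.446 q [-0.3   0.29  1.97  0.    0.89 -0.35]
dish world [ 0.5574 -0.0796  0.0063] div -0.0054 -0.094 -0.039 cost 31.2
```

View pics/i_top.png

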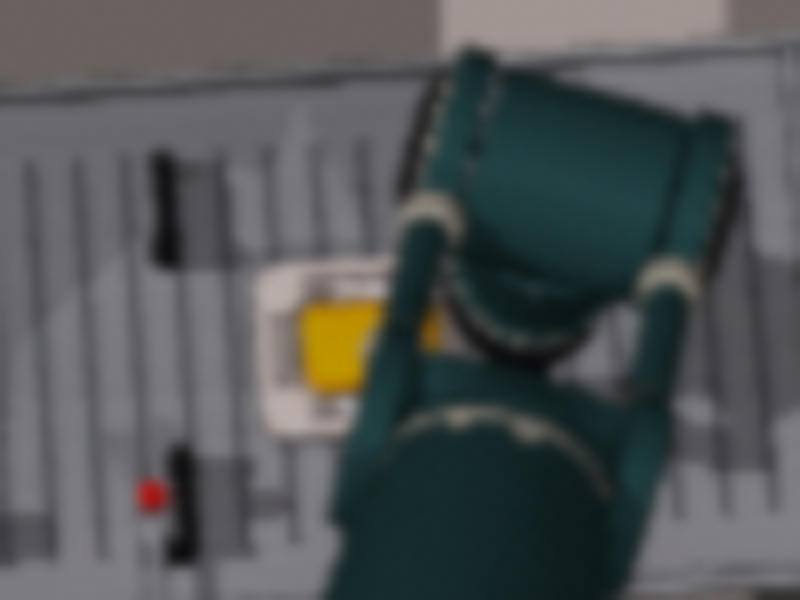

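View pics/i_scene.png

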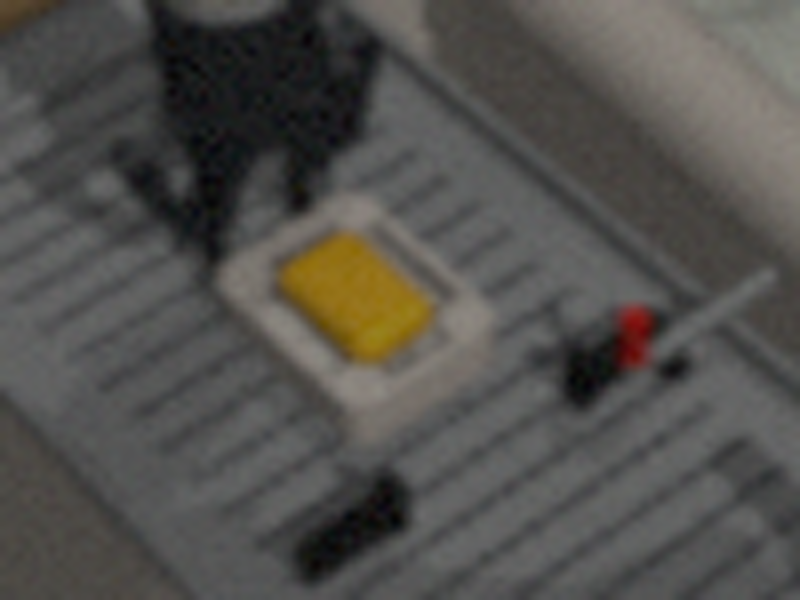

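Call:
send_rows(steps="0.006 0 0 0 0 0 0.55; 0.012 0 0 0 0 0 0.55; 0.018 0 0 0 0 0 0.55; 0.024 0 0 0 0 0 0.55; 0.03 0 0 0 0 0 0.55; 0.036 0 0 0 0 0 0.55; 0.042 0 0 0 0 0 0.55; 0.048 0 0 0 0 0 0.55; 0.054 0 0 0 0 0 0.55; 0.06 0 0 0 0 0 0.55; 0.06 0 0 0 0 0 0.55")

```text
time: 17.42
eef_pos: [0.5617, -0.0876, 0.0572]
ee_rot: [-0.0, 0.69, 0.724, 0.0]
force: [-0.8, -1.1, -0.2]
width: 0.445
```

```bash
python3 - <<'E'
from look import *
where();look("j",rs=(180,150,280,225)); fitdish("j",p0=(.56,-.02,.05),rs=(195,177,265,230))
E
```

```text
t 17.42 divframe [np.float64(-0.0015), np.float64(-0.1021)] z 0.0572 yang 0.0023 F [-0.8 -1.1 -0.2] w 0.445 q [-0.2   0.26  2.    0.    0.88 -0.25]
dish world [ 0.555  -0.0203  0.0115] div -0.0051 -0.0346 -0.034 cost 32.1
```

View pics/j_top.png

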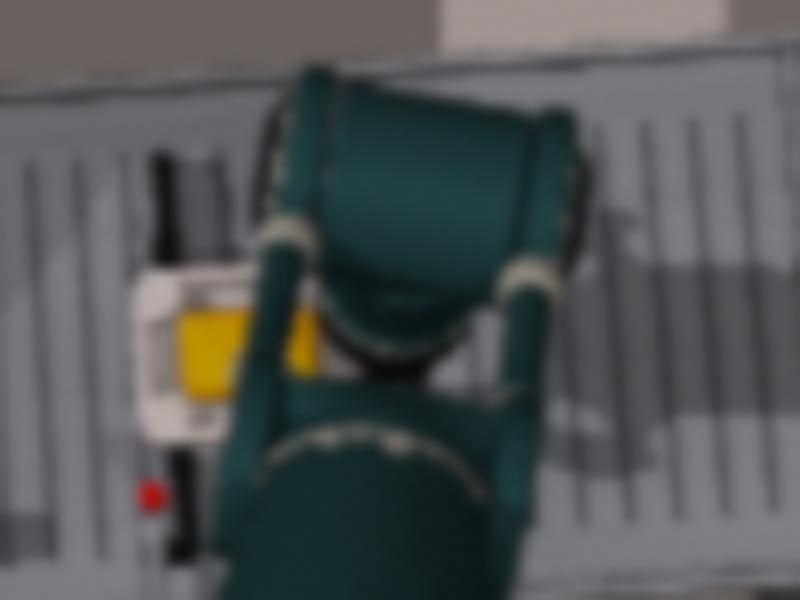

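View pics/j_scene.png

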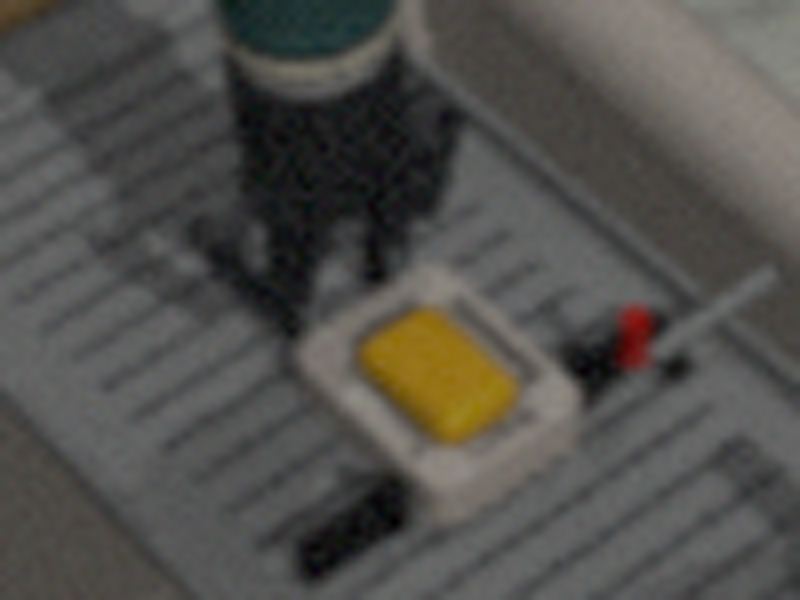

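The dish has entered the gap: its front is at top column 135, past the posts at about 170, and it's square and free. I'll keep pushing.

Call:
send_rows(steps="0.006 0 0 0 0 0 0.55; 0.012 0 0 0 0 0 0.55; 0.018 0 0 0 0 0 0.55; 0.024 0 0 0 0 0 0.55; 0.03 0 0 0 0 0 0.55; 0.036 0 0 0 0 0 0.55; 0.042 0 0 0 0 0 0.55; 0.048 0 0 0 0 0 0.55; 0.054 0 0 0 0 0 0.55; 0.06 0 0 0 0 0 0.55; 0.066 0 0 0 0 0 0.55; 0.07 0 0 0 0 0 0.55")

```text
time: 18.52
eef_pos: [0.5586, -0.0183, 0.0573]
ee_rot: [0.0, 0.69, 0.723, 0.0]
force: [1.0, -3.7, 2.7]
width: 0.449
```

Call:
send_rows(steps="0.006 0 0 0 0 0 0.55; 0.012 0 0 0 0 0 0.55; 0.018 0 0 0 0 0 0.55; 0.024 0 0 0 0 0 0.55; 0.03 0 0 0 0 0 0.55; 0.036 0 0 0 0 0 0.55; 0.042 0 0 0 0 0 0.55; 0.048 0 0 0 0 0 0.55; 0.054 0 0 0 0 0 0.55; 0.06 0 0 0 0 0 0.55; 0.064 0 0 0 0 0 0.55; 0.064 0 0 0 0 0 0.55")

```text
time: 19.52
eef_pos: [0.5552, 0.0462, 0.0569]
ee_rot: [-0.001, 0.69, 0.724, 0.0]
force: [-0.3, 0.7, 0.3]
width: 0.452
```

```bash
python3 - <<'E'
from look import *
where();look("k",rs=(210,160,310,235),rt=(185,135,285,210)); fitdish("k",p0=(.56,.10,.05),rs=(225,177,310,250))
E
```

```text
t 19.52 divframe [np.float64(-0.0019), np.float64(0.0318)] z 0.0569 yang 0.0019 F [-0.3  0.7  0.3] w 0.452 q [ 0.04  0.24  2.02  0.    0.88 -0.01]
dish world [0.5481 0.112  0.0169] div -0.0061 0.0979 -0.028 cost 29.8
```

View pics/k_top.png

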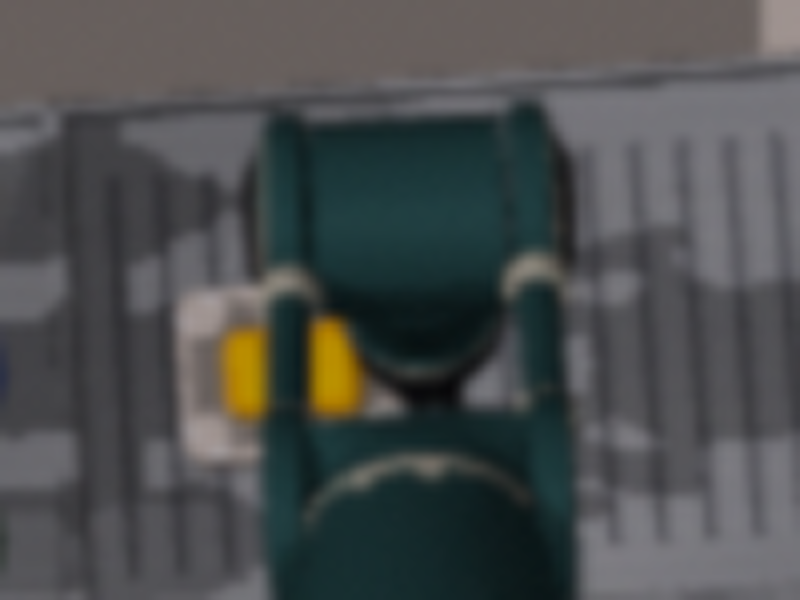

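View pics/k_scene.png

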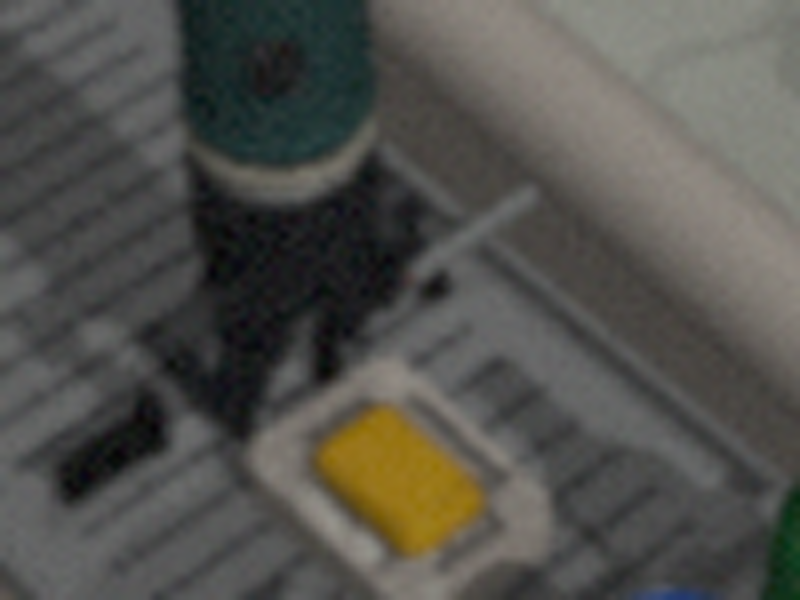

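Call:
send_rows(steps="0.005 0 0 0 0 0 0.55; 0.01 0 0 0 0 0 0.55; 0.015 0 0 0 0 0 0.55; 0.019 0 0 0 0 0 0.55; 0.023 0 0 0 0 0 0.55; 0.026 0 0 0 0 0 0.55; 0.029 0 0 0 0 0 0.55; 0.032 0 0 0 0 0 0.55; 0.032 0 0 0 0 0 0.55")

```text
time: 20.37
eef_pos: [0.5542, 0.0776, 0.0573]
ee_rot: [-0.0, 0.69, 0.723, 0.0]
force: [-0.1, 0.1, 0.3]
width: 0.45
```

```bash
python3 - <<'E'
from look import *
where();look("l",rs=(210,170,310,245),rt=(185,135,285,210))
E
```

```text
t 20.37 divframe [np.float64(-0.0016), np.float64(0.0632)] z 0.0573 yang 0.0019 F [-0.1  0.1  0.3] w 0.45 q [0.09 0.24 2.02 0.   0.88 0.05]
```

View pics/l_top.png

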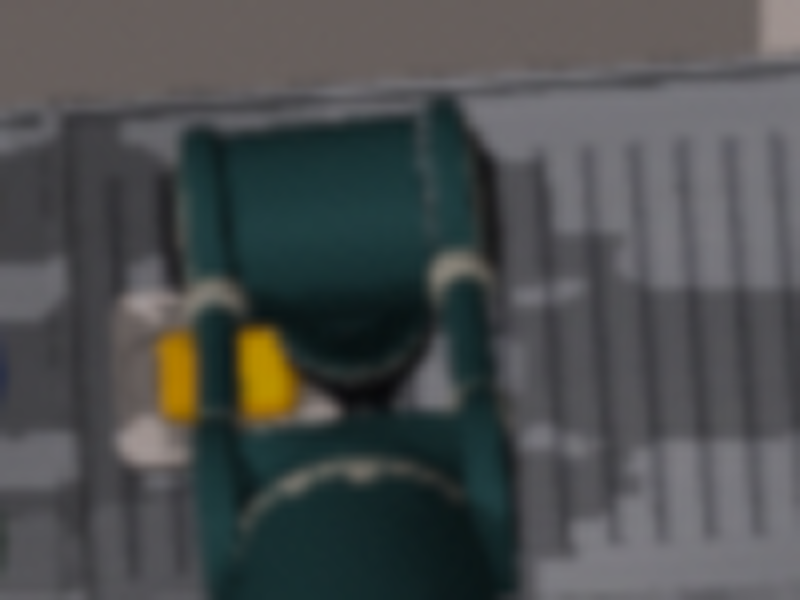

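View pics/l_scene.png

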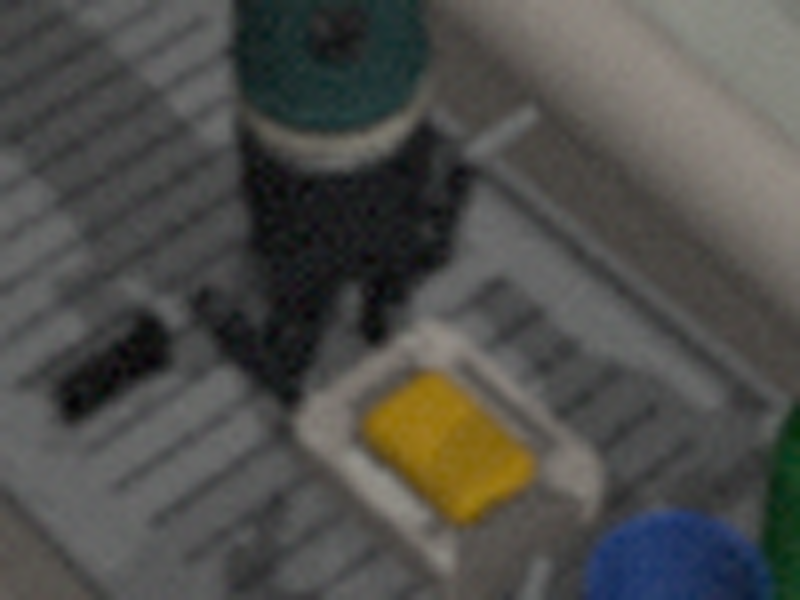

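Call:
send_rows(steps="0.002 0 0 0 0 0 0.55; 0.004 0 0 0 0 0 0.55; 0.006 0 0 0 0 0 0.55; 0.008 0 0 0 0 0 0.55; 0.008 0 0 0 0 0 0.55")

```text
time: 20.88
eef_pos: [0.554, 0.0851, 0.0574]
ee_rot: [0.0, 0.69, 0.723, 0.0]
force: [-0.4, -1.8, 0.3]
width: 0.447
```

Call:
send_rows(steps="0.001 0 0 0 0 0 0.55; 0.002 0 0 0 0 0 0.55; 0.003 0 0 0 0 0 0.55; 0.003 0 0 0 0 0 0.55")

```text
time: 21.22
eef_pos: [0.5538, 0.088, 0.0574]
ee_rot: [0.0, 0.69, 0.723, 0.0]
force: [0.8, -2.5, 1.7]
width: 0.447
```

```bash
python3 - <<'E'
from look import *
where();look("m",rs=(210,170,310,245),rt=(185,135,285,210))
E
```

```text
t 21.22 divframe [np.float64(-0.0015), np.float64(0.0736)] z 0.0574 yang 0.0017 F [ 0.8 -2.5  1.7] w 0.447 q [ 0.11  0.25  2.02 -0.    0.88  0.07]
```

View pics/m_top.png

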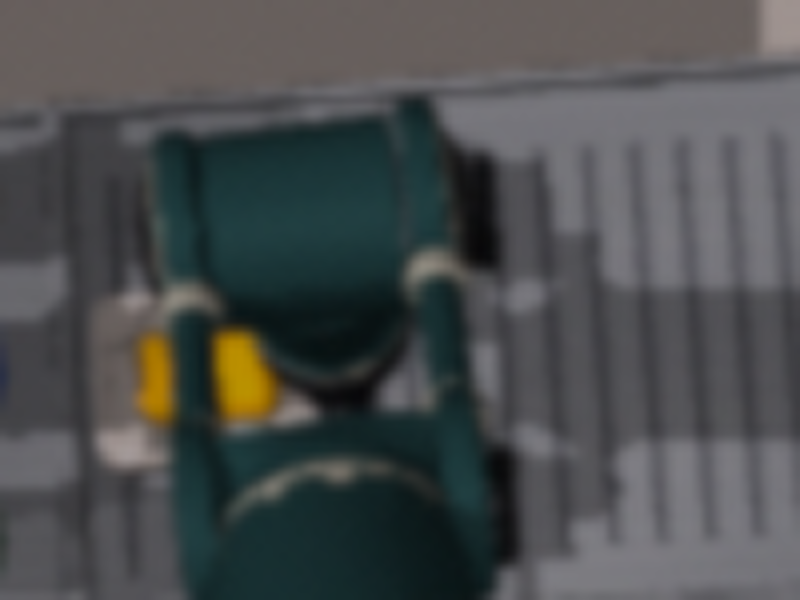

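Call:
send_rows(steps="0.001 0 0 0 0 0 0.55; 0.002 0 0 0 0 0 0.55; 0.003 0 0 0 0 0 0.55; 0.003 0 0 0 0 0 0.55")

```text
time: 21.65
eef_pos: [0.5535, 0.091, 0.0573]
ee_rot: [0.0, 0.69, 0.723, 0.0]
force: [-0.6, -2.4, 2.1]
width: 0.45
```

Call:
send_rows(steps="0.001 0 0 0 0 0 0.55; 0.002 0 0 0 0 0 0.55; 0.002 0 0 0 0 0 0.55")

```text
time: 21.9
eef_pos: [0.5533, 0.0931, 0.0572]
ee_rot: [-0.0, 0.69, 0.723, 0.0]
force: [-0.1, -3.2, 2.2]
width: 0.447
```

Call:
send_rows(steps="0.001 0 0 0 0 0 0.55; 0.002 0 0 0 0 0 0.55; 0.002 0 0 0 0 0 0.55")

```text
time: 22.15
eef_pos: [0.5533, 0.0951, 0.0572]
ee_rot: [-0.0, 0.69, 0.723, 0.0]
force: [-0.1, -2.3, 1.7]
width: 0.451
```

```bash
python3 - <<'E'
from look import *
where();look("n",rs=(220,180,320,255),rt=(175,135,275,210))
E
```

```text
t 22.15 divframe [np.float64(-0.0017), np.float64(0.0807)] z 0.0572 yang 0.0017 F [-0.1 -2.3  1.7] w 0.451 q [0.13 0.25 2.01 0.   0.88 0.08]
```

View pics/n_top.png

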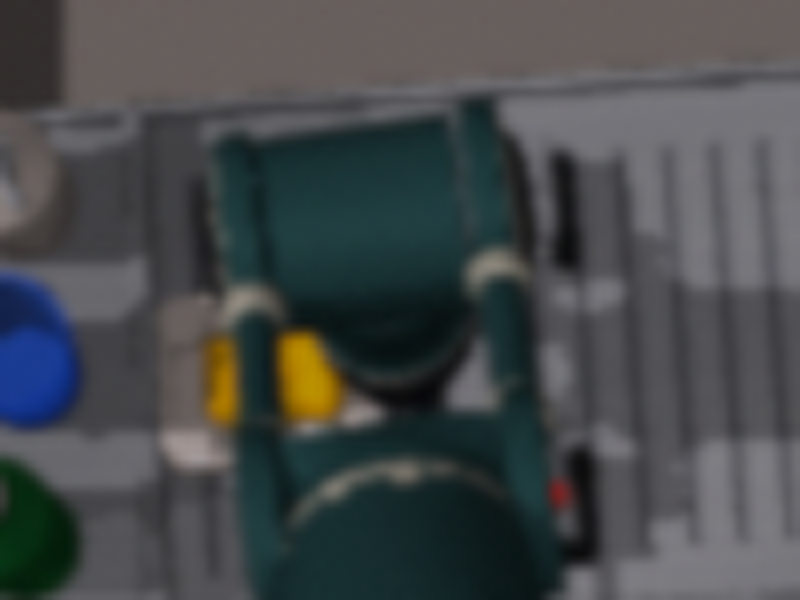

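View pics/n_scene.png

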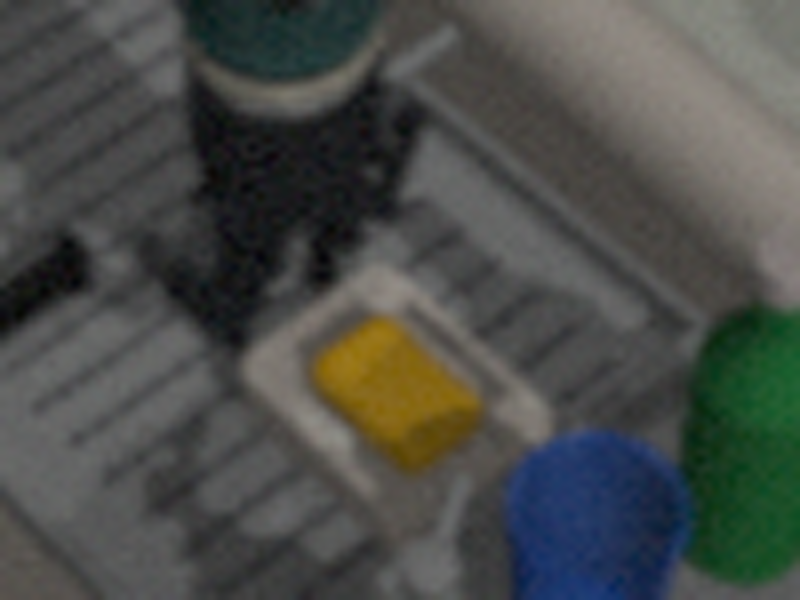

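Call:
send_rows(steps="0.001 0 0 0 0 0 0.55; 0.002 0 0 0 0 0 0.55; 0.002 0 0 0 0 0 0.55")

```text
time: 22.5
eef_pos: [0.5532, 0.096, 0.0571]
ee_rot: [0.001, 0.69, 0.724, -0.001]
force: [0.6, -7.0, 2.4]
width: 0.452
```

Call:
send_rows(steps="0.001 0 0 0 0 0 0.55; 0.002 0 0 0 0 0 0.55; 0.002 0 0 0 0 0 0.55")

```text
time: 22.75
eef_pos: [0.5533, 0.0961, 0.0571]
ee_rot: [0.002, 0.69, 0.724, -0.002]
force: [1.9, -15.0, 2.6]
width: 0.451
```

Call:
send_rows(steps="-0.004 0 0 0 0 0 0.55; -0.012 0 0 0 0 0 0.55; -0.02 0 0 0 0 0 0.55; -0.03 0 -0.02 0 0 0 0.55; -0.03 0 -0.05 0 0 0 0.55; -0.03 0 -0.08 0 0 0 0.55; -0.05 -0.03 -0.08 0 0 0 1; -0.066 -0.06 -0.08 0 0 0 1; -0.066 -0.09 -0.08 0 0 0 1; -0.066 -0.115 -0.08 0 0 0 1; -0.066 -0.115 -0.08 0 0 0 1; -0.066 -0.115 -0.08 0 0 0 1")

```text
time: 23.75
eef_pos: [0.44, 0.0275, 0.1368]
ee_rot: [-0.0, 0.691, 0.723, 0.0]
force: [-0.5, 0.9, 0.9]
width: 0.002
```

```bash
python3 - <<'E'
from look import *
where();look("o",rs=(220,170,320,245),rt=(175,135,275,210)); go(-.115,.015,.089,0)
E
```

```text
t 23.75 divframe [np.float64(-0.1179), np.float64(0.0183)] z 0.1368 yang 0.0011 F [-0.5  0.9  0.9] w 0.002 q [ 0.01 -0.08  2.2   0.    1.02 -0.04]
world [0.443  0.0243 0.089 ] shift [-0.0034  0.0005  0.0486] rot [ 0.1  -0.02  0.09]
```

View pics/o_top.png

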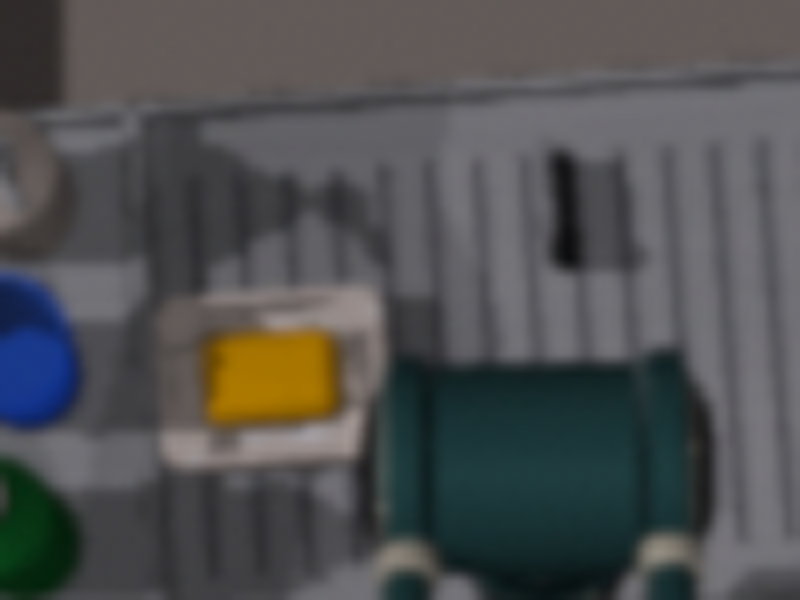

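View pics/o_scene.png

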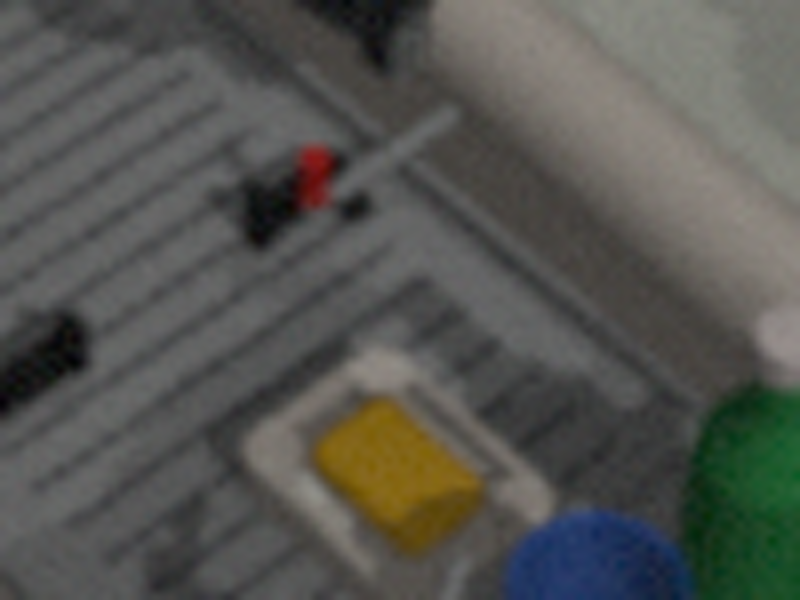

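Call:
send_rows(steps="-0.003 0 0 0 0 0 1; -0.003 0 0.02 0 0 0 1; -0.003 0 0.035 0 0 0 1; -0.003 0 0.048 0 0 0 1; -0.003 0 0.048 0 0 0 1; -0.003 0 0.048 0 0 0 1; -0.003 0 0.048 0 0 0 1")

```text
time: 24.43
eef_pos: [0.4425, 0.0246, 0.0898]
ee_rot: [0.0, 0.69, 0.723, 0.0]
force: [-0.3, -0.6, 1.0]
width: 0.001
```

```bash
python3 - <<'E'
from look import *
where();look("p",rs=(220,160,320,235),rt=(205,135,305,210)); go(.0155,.015,.089,0)
E
```

```text
t 24.43 divframe [np.float64(-0.1155), np.float64(0.0153)] z 0.0898 yang 0.0017 F [-0.3 -0.6  1. ] w 0.001 q [-0.   -0.01  2.24  0.    0.92 -0.05]
world [0.5734 0.0302 0.089 ] shift [-0.0005  0.1308  0.0015] rot [0.11 0.   0.1 ]
```

View pics/p_scene.png

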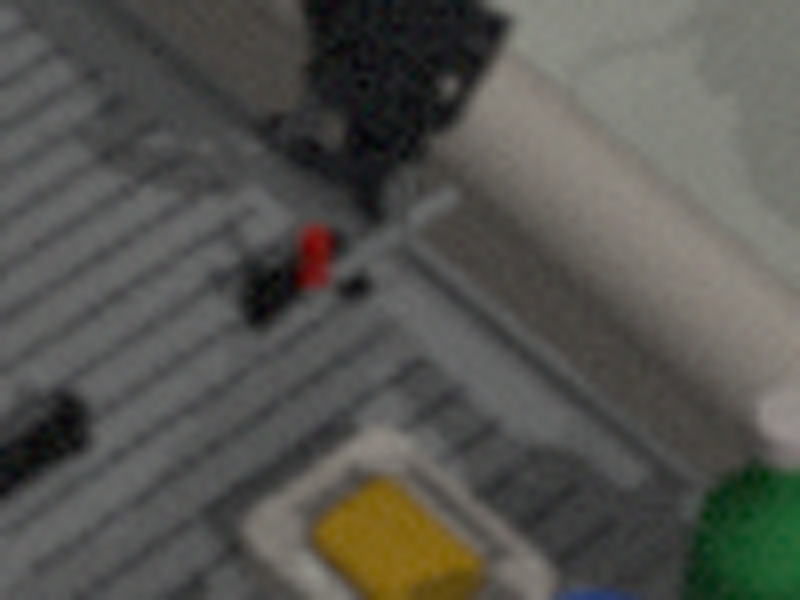

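Call:
send_rows(steps="0 0.006 0 0 0 0 1; 0 0.012 0 0 0 0 1; 0 0.018 0 0 0 0 1; 0 0.024 0 0 0 0 1; 0 0.03 0 0 0 0 1; 0 0.036 0 0 0 0 1; 0 0.042 0 0 0 0 1; 0 0.048 0 0 0 0 1; 0 0.054 0 0 0 0 1; 0 0.06 0 0 0 0 1; 0 0.06 0 0 0 0 1")

```text
time: 25.45
eef_pos: [0.5029, 0.0274, 0.0893]
ee_rot: [0.0, 0.69, 0.723, 0.001]
force: [-0.1, 0.7, -0.9]
width: -0.002
```

```bash
python3 - <<'E'
from look import *
where();look("q",rs=(200,160,300,235),rt=(205,135,305,210)); go(.0155,.015,.089,0)
E
```

```text
t 25.45 divframe [np.float64(-0.0551), np.float64(0.0154)] z 0.0893 yang 0.0016 F [-0.1  0.7 -0.9] w -0.002 q [ 0.    0.1   2.12  0.    0.92 -0.04]
world [0.5734 0.0302 0.089 ] shift [-0.0005  0.0714  0.0002] rot [0.05 0.   0.1 ]
```

View pics/q_scene.png

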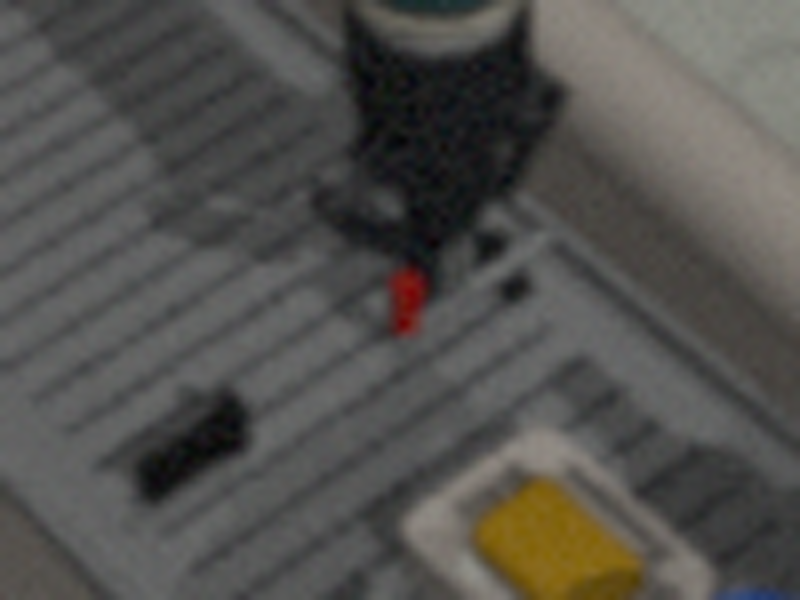

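The knob is riding along on the finger at (405,300). I'll keep going.

Call:
send_rows(steps="0 0.006 0 0 0 0 1; 0 0.012 0 0 0 0 1; 0 0.018 0 0 0 0 1; 0 0.024 0 0 0 0 1; 0 0.03 0 0 0 0 1; 0 0.036 0 0 0 0 1; 0 0.042 0 0 0 0 1; 0 0.047 0 0 0 0 1; 0 0.052 0 0 0 0 1; 0 0.056 0 0 0 0 1; 0 0.06 0 0 0 0 1; 0 0.06 0 0 0 0 1")

```text
time: 26.55
eef_pos: [0.5624, 0.0302, 0.0893]
ee_rot: [0.0, 0.69, 0.723, 0.0]
force: [0.2, -0.0, 0.1]
width: -0.002
```

Call:
send_rows(steps="0 0.002 0 0 0 0 1; 0 0.004 0 0 0 0 1; 0 0.006 0 0 0 0 1; 0 0.006 0 0 0 0 1")

```text
time: 26.88
eef_pos: [0.5678, 0.0304, 0.0894]
ee_rot: [0.0, 0.69, 0.723, 0.0]
force: [-0.8, -0.4, -0.7]
width: -0.0
```

Call:
send_rows(steps="0 0.001 0 0 0 0 1; 0 0.002 0 0 0 0 1; 0 0.003 0 0 0 0 1; 0 0.003 0 0 0 0 1")

```text
time: 27.22
eef_pos: [0.5706, 0.0306, 0.0893]
ee_rot: [0.0, 0.69, 0.723, 0.0]
force: [-2.2, -0.3, -0.1]
width: 0.003
```

Call:
send_rows(steps="0 0.001 0 0 0 0 1; 0 0.002 0 0 0 0 1; 0 0.003 0 0 0 0 1; 0 0.003 0 0 0 0 1")

```text
time: 27.55
eef_pos: [0.5729, 0.0307, 0.0892]
ee_rot: [-0.0, 0.69, 0.723, -0.0]
force: [-3.4, -0.4, 2.0]
width: -0.003
```

Call:
send_rows(steps="0 0.001 0 0 0 0 1; 0 0.002 0 0 0 0 1; 0 0.002 0 0 0 0 1")

```text
time: 27.8
eef_pos: [0.5732, 0.0307, 0.089]
ee_rot: [-0.002, 0.69, 0.723, -0.002]
force: [-9.7, -0.9, 8.0]
width: -0.002
```

```bash
python3 - <<'E'
from look import *
where();look("r",rs=(200,160,300,235),rt=(205,135,305,210))
E
```

```text
t 27.8 divframe [np.float64(0.0153), np.float64(0.0155)] z 0.089 yang 0.0018 F [-9.7 -0.9  8. ] w -0.002 q [ 0.01  0.23  1.97 -0.    0.95 -0.04]
```

View pics/r_scene.png

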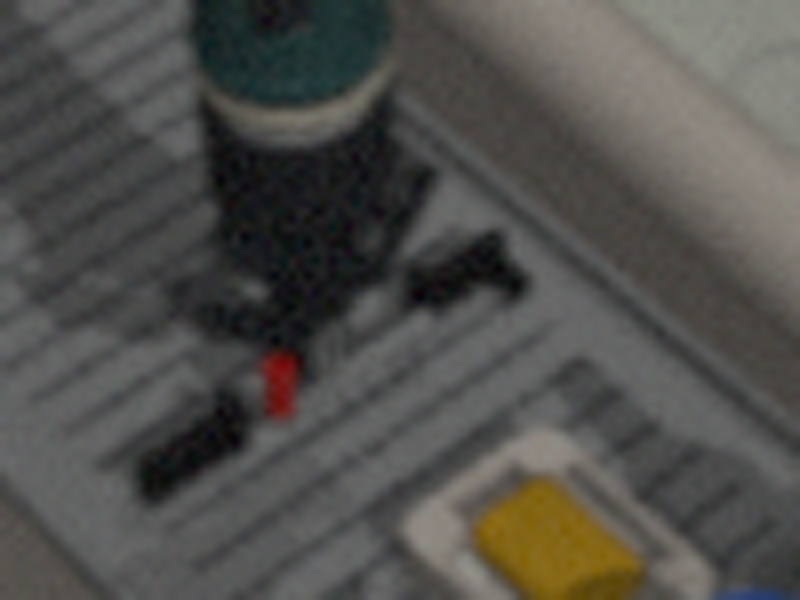

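Call:
send_rows(steps="0 -0.004 0 0 0 0 1; 0 -0.012 0 0 0 0 1; 0 -0.02 -0.01 0 0 0 1; 0 -0.03 -0.04 0 0 0 1; 0 -0.03 -0.08 0 0 0 1; 0 -0.03 -0.12 0 0 0 1; 0 -0.06 -0.16 0 0 0 1; 0 -0.09 -0.2 0 0 0 1; 0 -0.12 -0.2 0 0 0 1; 0 -0.15 -0.2 0 0 0 1; 0 -0.15 -0.2 0 0 0 1; 0 -0.15 -0.2 0 0 0 1")

```text
time: 28.9
eef_pos: [0.4249, 0.0238, 0.2899]
ee_rot: [0.001, 0.69, 0.723, 0.001]
force: [0.7, 0.6, -0.4]
width: 0.001
```

```bash
python3 - <<'E'
from look import *
where();look("s",rs=(200,160,300,235),rt=(155,130,315,230),k=5)
f=pickle.load(open("s_scene.pkl","rb"))
for q in(.105,.113): print(q,(proj(f,place(PD,[[-.076+q,.015,D+.056],[-.076+q,.015,D+.026]]))-[200,160]+.5)*8)
cv2.imwrite("pics/s_scene.png",cv2.resize(crop(f,(200,160,300,235))[:,:,::-1],None,fx=8,fy=8,interpolation=cv2.INTER_CUBIC))
cv2.imwrite("pics/s_full.png",cv2.resize(f["image"][:,:,::-1],(800,600)))
E
```

```text
t 28.9 divframe [np.float64(-0.1331), np.float64(0.0153)] z 0.2899 yang 0.0015 F [ 0.7  0.6 -0.4] w 0.001 q [-0.   -0.25  2.05  0.    1.34 -0.05]
0.105 [[288.69730343 351.36931426]
 [292.46147439 395.79556919]]
0.113 [[273.61097945 361.22970414]
 [277.66049102 405.60111244]]
```

View pics/s_scene.png

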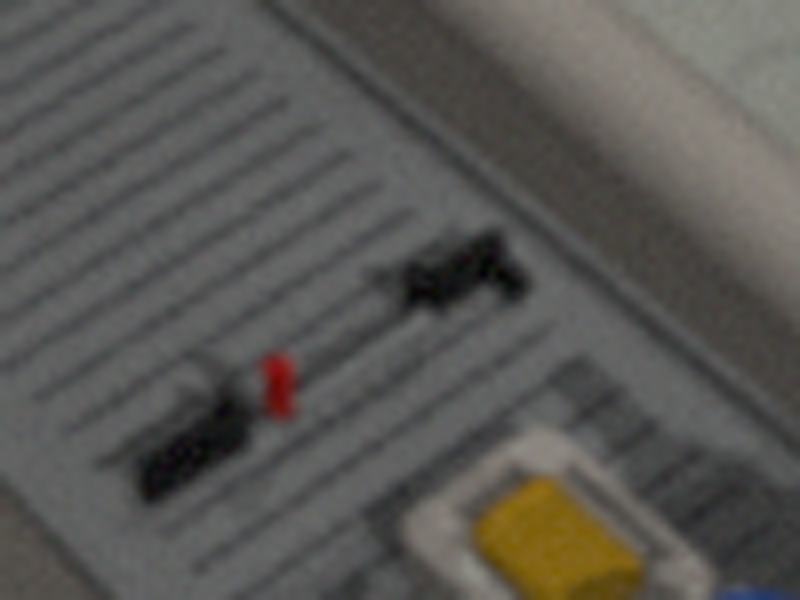

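View pics/s_top.png

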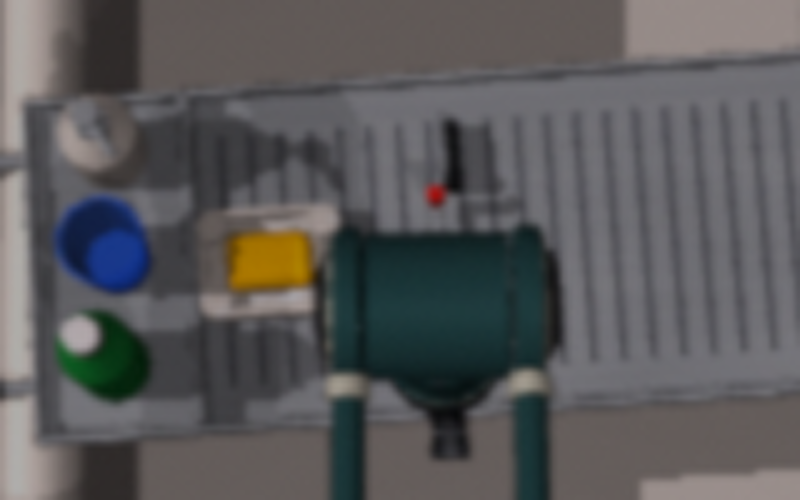

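View pics/s_full.png

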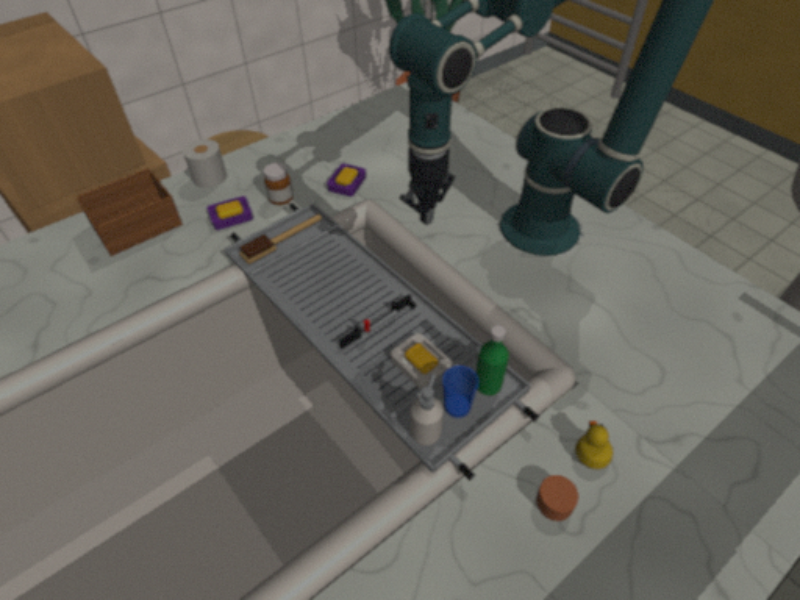

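```bash
python3 - <<'E'
from look import *
def cen(tag,n,z):
    f=pickle.load(open(f"{tag}_{n}.pkl" if tag else n+".pkl","rb")); i=f["image"].astype(float)
    w=np.clip(i[...,0]-i[...,1:].max(2)*1.5-20,0,None); m=np.zeros_like(w); 
    r=(230,155,260,205) if n=="top" else (225,185,270,225); m[r[1]:r[3],r[0]:r[2]]=1; w=w*m
    v,u=np.mgrid[:384,:512]; u0,v0=(w*u).sum()/w.sum(),(w*v).sum()/w.sum()
    W=ray(f,u0,v0,z); c,s=np.cos(PD[2]),np.sin(PD[2]);d=W[:2]-PD[:2]; return np.array([c*d[0]+s*d[1],-s*d[0]+c*d[1]]),u0,v0
for n,z in(("top",.088),("scene",.075)):
    a=cen("",n,z);b=cen("s",n,z);print(n,a,b,"moved",b[0]-a[0])
# dish front vs rail
im=pickle.load(open("s_top.pkl","rb"))["image"]; print([im[182,x].tolist() for x in range(186,206)]); print([im[155,x].tolist() for x in range(186,206)])
fitdish("s",("top",),p0=(.545,.16,.045),rt=(190,165,223,200))
E
```

```text
top (array([-0.07304905,  0.01477334]), np.float64(243.57142857142858), np.float64(196.4451219512195)) (array([0.03595985, 0.01503198]), np.float64(241.71498371335505), np.float64(168.35667752442995)) moved [0.1090089  0.00025864]
scene (array([-0.07288987,  0.01614918]), np.float64(258.93756845564076), np.float64(191.34282584884994)) (array([0.03595845, 0.01614991]), np.float64(234.41285403050108), np.float64(207.4950980392157)) moved [1.08848322e-01 7.33259329e-07]
[[58, 58, 64], [64, 64, 67], [64, 63, 67], [63, 63, 67], [63, 63, 67], [63, 63, 67], [62, 62, 65], [64, 63, 66], [72, 68, 69], [84, 78, 77], [86, 79, 77], [91, 84, 81], [95, 87, 83], [93, 81, 70], [95, 72, 40], [113, 79, 9], [147, 103, 0], [165, 116, 0], [168, 118, 0], [168, 118, 0]]
[[62, 61, 65], [61, 61, 63], [61, 60, 64], [59, 59, 61], [56, 55, 57], [59, 59, 61], [60, 60, 62], [53, 53, 55], [54, 54, 57], [60, 60, 62], [61, 61, 64], [62, 61, 64], [62, 62, 65], [61, 61, 64], [61, 61, 64], [62, 62, 65], [62, 62, 65], [63, 63, 66], [65, 64, 68], [73, 72, 76]]
dish world [ 0.5509  0.1413 -0.0111] div -0.002 0.127 -0.056 cost 151.0
```

```bash
python3 - <<'E'
from station import arm
print(arm.finish_job())
E
```

```text
the job is handed in; nothing more can be done
None
```

I pushed the white dish through the gap and up against the end rail, then closed the sliding arm behind it. The job was handed in at about 29 s of robot time. The dish was never lifted.

- **Dish:** I squared and centred it with short pushes from the side and from behind, then pushed it through with two fingers. At the rail the tool stalled and the force rose from about 2 N to 15 N. In the last top view the dish lies along the rail.
- **Sliding arm:** I pushed the red knob with the closed fingers. The tool stopped moving at 0.0153 m across the gap, where I expected the stop at 0.0155 m, and the force rose from about 3 N to 10 N. Both cameras put the knob at +0.036 m, against a nominal +0.037 m.
- **Rest of the scene:** In the last views the bystanders I could see stand where they were, and the tool is clear at z = 0.29 m.

**Less certain checks:**
- The knob measured 109 mm of travel rather than 113 mm. It probably started slightly off fully open, but camera error of a couple of millimetres could also explain it.
- My last automatic fit of the dish's pose was poor (−0.056 rad, high error) because the dish was partly hidden and in shadow. I relied on the force rise and the picture instead.

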